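# Draw a vial carrier from a deep bore with a lifting hook and dock it

## Robot

A 7-joint arm with a two-finger parallel gripper is mounted at the origin on the work surface. World frame = base frame: x ahead of the robot, y to its left, z up, the work surface at z = 0. Lengths are in m, angles in degrees, forces in N, time in s.
With the tool pointing down it reaches from about 0.425 to 0.825 m from the base axis. Payload 3.6 kg.
Tool frame: the origin (TCP) lies midway between the tips of the shut fingers; the grasp point (between the pads) lies 19 mm behind it; z points along the fingers, y is the direction in which the jaws open and shut (so a half turn about z gives the same grasp; the last joint's range is limited). The gripper opens to 85 mm and grips with 20 to 120 N. Pads are 22 mm wide; open, the fingers measure 114 mm over their backs; the gripper's body (76 mm by 85 mm) begins 54 mm behind the grasp point. The pads swing forward as they close: fully open they stand 13 mm farther back than shut.
Start: joints at [67.294, 35.231, -0.722, 81.555, 0.464, 63.22, -2.315], TCP at [0.235, -0.606, 0.231] pointing down, gripper open.
Joint ranges: [-178.69, 178.69], [-17.37, 117.87], [-77.05, 75.6], [15.02, 138.74], [-78.02, 258.01], [0.78, 113.62], [-162.83, 162.83]. Speed limits (degrees/s): [159.86, 159.86, 180, 180, 180, 180, 180].

## Interface

Orientations are given as a 3x3 rotation matrix whose columns are the frame's x, y, z axes.
In Python, from rig import * gives the robot as it stands.
- The arm moves only by the tool step_arm, never from a script. Its argument "rows" is a list of rows, each a list of 7 numbers: the shift along the tool's x, y, z in cm, then the turn, a rotation vector about the tool's x, y, z in degrees, then the opening, from 0 (shut) to 1 (fully open). In form: [[tx, ty, tz, rx, ry, rz, claw], ...]. A call has 1 to 20 rows; each row shifts and turns the commanded pose from where the row before left it, along the tool's axes as they then stand; what a row does not reach is not made up. A row lasts 1/8 s, in which the tool goes at most 62.5 mm and 10.7 degrees, less where a joint would pass 70% of its speed; a pose out of reach is approached as far as the arm can. A call with a gripper value outside its range is refused whole. The fingers move at their own pace and stop on an object; the grip force is fixed at half the most. Time passes only in rows, so rows that do not move let the fingers close. It gives the time, the measured TCP pose, the force and the opening at its end, in the units of the state.
- read_state(): the state, without advancing time (a new reading comes with each control period).
- get_image(name): name is "scene" or "top" or "wrist"; returns (picture, depth): 480x640x3 uint8, red, green, blue; 480x640 float32, m along the optical axis (not along the pixel's ray), 0 where there is no reading.
- camera_model(name): a dict with "camera_matrix" (3x3 intrinsics, pixels), "rvec" (rotation vector, rad) and "tvec" (3), from world to camera coordinates, as OpenCV has them. Camera axes: x right, y down, z forward; pixel columns grow to the right and rows downward; lengths in m; the calibration is good to about 2 mm. A picture is of the moment at which its call begins: read the wrist's pose just before it. camera_model takes no time and is no camera call; for the wrist camera it gives the pose at the moment of the call.
- close_job(): hands the job in, once; it reports no verdict.
The state is a dict: "t": time; "q": joint angles; "joint_vel": joint speeds; "effort": joint torques, N m; "position": TCP position; "orientation": TCP orientation; "force": force on the tool from outside, world axes, zero at the start; "ft_torque": the same for the moment, N m; "gripper_width": finger opening in m.
Only numpy, scipy, OpenCV 4.12 (cv2) and the standard library are available. Lean on these libraries where they do the work, as an engineer would, in place of code of your own. Each camera call takes 0.05 s, during which the arm holds its last target.

## Task

Use the lifting hook to draw the blue vial carrier by its swing bail out of the deep bore, stand it upright on the white mat and unhook it, without tipping it over, then hang the hook back in its stand. Then take the carrier by its body and seat it squarely on the floor of the blue-rimmed pocket of the white dock, leaving the other things where they are.

Things in the scene. Friction and masses are not known exactly. Their poses are not given: they have to be found in the camera images.
- blue_carrier: Blue square four-vial carrier, body 40 x 40 x 42 mm high, 0.19 to 0.36 kg, standing in one of the three bores. Origin: centre of its underside; z up. A loose wire bail (a loop to lift it by) is hinged on its top about the carrier's x axis.
- bail_hinge (a point): Middle of the bail's hinge line, centre of the body's top. 5 mm wire; legs at x = +-17 mm rise 24 mm and slope in to a straight crossbar 14 mm long along x, 38 mm from the hinge. The bail swings freely 0.45 rad each way and lies flopped at one stop: crossbar centre 34 mm above this point and 16.5 mm to +y OR -y of the carrier. The side varies and is not measured: feel or see it.
- hook: Lifting hook tool hanging upright in the stand, 150 mm long, 90 g. Origin: on the shank axis at the underside of its square collar (32 x 32 x 5 mm); z up along the handle, x the way the hook points. Black handle 16 x 16 mm from 5 to 60 mm above the origin, flat sides facing x and y. Below the collar a 5 mm steel shank goes 88 mm down.
- hook_seat (a point): Point in the crook of the hook, 6 mm to +x of the shank axis, 86 mm below the hook's origin, on top of the foot. The foot, 4 mm wire, runs from the shank's end 12 mm to +x (wire centre) and its tip turns 8 mm up, leaving a gap 7.5 mm wide along x between shank and tip.
- stand: Grey fixed stand with a fork that carries the hook's collar. Origin: underside, below the middle of the fork's pocket; z up; post behind, at x = +42 to +58 mm. Two fork arms, top 104 mm high, leave a slot 16 mm wide along x, open to -x and reaching back to the post: the tool lifts straight up and goes straight down through it when its foot lies along x.
- stand_seat (a point): Centre of the pocket, 104 mm above the stand's origin: the hook's origin is here when it hangs. Pocket for the collar 40 x 40 mm, lips 6 mm high. At the start the hook's +x is along the stand's +x.
- block: Fixed aluminium block 96 (x) x 260 (y) x 126 mm high with three round upright bores, 62 mm in diameter and 118 mm deep (floor 8 mm above the origin), on its middle line at y = -80, 0 and +80 mm. Origin: centre of its underside. The carriers stand on the bore floors, so that a flopped bail's crossbar is about 40 mm below the mouth.
- mat: White flat fixed mat 120 x 120 x 2 mm on the bench. Origin: centre of its underside.
- dock: White fixed plate 110 x 110 x 4 mm with a square pocket on its top: 48 x 48 mm inside, blue rim 6 mm high and 6 mm wide, sides along x and y; pocket floor 4 mm above the origin. Origin: centre of its underside.
- white_carrier: White carrier of the same shape, in another bore; leave it.
- yellow_carrier: Yellow carrier of the same shape, in another bore; leave it.
- tipbox: Loose light-blue box with white lid, 87 x 122 x 62 mm, bystander. Origin: centre of its underside.
- bottle: Loose amber bottle, 60 mm diameter, 130 mm high, bystander. Origin: centre of its underside.
- lidbox: Loose low yellow box, 70 x 50 x 30 mm, bystander. Origin: centre of its underside.
- dish: Loose clear dish, 80 mm diameter, 18 mm high, bystander. Origin: centre of its underside.
Mind the look-alikes: they are no part of the job. There is more than one size of the dock; the job needs the middle-sized.

How it is judged (in metres and radians):
On the way, in this order (a step that is already met when the one before it is completed fails the run):
1. the blue carrier hangs on the hook, clear of the bore and untouched by the fingers (z of blue_carrier in the frame of block above 0.128 m and contact force between hook and blue_carrier above 0.5 N and contact force between the fingers and blue_carrier below 0.1 N), for 0.1 s.
2. the blue carrier stands upright and at rest on the white mat, with neither hook nor fingers touching it (horizontal distance between blue_carrier and mat below 0.06 m and height (world z) of blue_carrier below 0.006 m and angle between blue_carrier's own z axis and vertical below 0.1 rad and linear speed of blue_carrier below 0.03 m/s and contact force between blue_carrier and mat above 0.5 N and contact force between each of hook, the fingers and blue_carrier below 0.05 N), for 0.2 s.
3. the hook hangs released in its stand, with its collar in the pocket, while the carrier still stands on the mat (distance between hook and stand_seat below 0.009 m and angle between hook's own z axis and vertical below 0.1 rad and contact force between hook and stand above 0.2 N and contact force between hook and the fingers below 0.1 N and horizontal distance between blue_carrier and mat below 0.08 m and height (world z) of blue_carrier below 0.006 m), for 0.1 s.
At the end, for the whole second after the job is handed in: The blue carrier stands released and still on the dock pocket's floor (within 3 mm), under 9 mm from its centre, tilt under 0.06 rad, sides square to it within 0.25 rad (any quarter turn); the hook hangs released in its stand, within 9 mm of stand_seat, tilt under 0.1 rad (horizontal distance between blue_carrier and dock below 0.009 m and z of blue_carrier in the frame of dock below 0.007 m and angle between blue_carrier's own z axis and vertical below 0.06 rad and (angle between the x axis of blue_carrier and the x axis of dock, either way round below 0.25 rad or angle between the x axis of blue_carrier and the y axis of dock, either way round below 0.25 rad) and linear speed of blue_carrier below 0.02 m/s and contact force between blue_carrier and the fingers below 0.05 N and contact force between blue_carrier and dock above 0.5 N and distance between hook and stand_seat below 0.009 m and angle between hook's own z axis and vertical below 0.1 rad and contact force between hook and stand above 0.2 N and contact force between hook and the fingers below 0.1 N); the robot touches nothing.
It fails at once if the white or the yellow carrier is shifted by more than 20 mm (distance of any of white_carrier, yellow_carrier from where it was at the start of the episode above 0.02 m).
It fails at once if the tip box, bottle, yellow box or dish is shifted by more than 30 mm (distance of any of tipbox, bottle, lidbox, dish from where it was at the start of the episode above 0.03 m).
It fails at once if the blue carrier is tipped over (more than 0.8 rad) (angle between blue_carrier's own z axis and vertical above 0.8 rad).
It also fails if it takes over 72 s, if anything falls off the work surface, if the arm or the gripper's body presses on something with over 40 N, if the wrist force passes 120 N, or if a joint passes its speed limit or range.

## Working session

There is one attempt and no reset: what is moved stays moved. The work goes in short steps, Python scripts to look and compute and a tool call to move; the robot and the scene stay as the last step left them, time stands still between calls to the robot, and variables do not carry over. Pictures are saved under pics/ and viewed, and the job is handed in when it is done.

Besides the shell and the picture viewer there is one more tool, called after "Call:" in YAML: its name, and indented under it one key for each argument. step_arm: Moves the arm, as the interface text tells. Its arguments: {"type":"object","properties":{"rows":{"type":"array","items":{"type":"array","items":{"type":"number"}}}},"required":["rows"]}

```bash
ls; mkdir -p pics; python3 - <<'E'
from rig import *
import cv2,numpy as np
s=read_state(); print(s)
for n in("scene","top","wrist"):
    m=camera_model(n); im,d=get_image(n)
    cv2.imwrite(f"pics/{n}0.png",im[:,:,::-1]); np.savez(f"{n}0.npz",im=im,d=d,K=m["camera_matrix"],r=m["rvec"],t=m["tvec"]); print(n,m)
E
```

```text
pics
{'t': 0.0, 'q': array([67.29304048, 35.28915049, -0.72286818, 81.64136163,  0.4625193 ,
       63.22078591, -2.3144344 ]), 'joint_vel': array([-0.01147235,  0.00866844, -0.02160492,  0.0762619 ,  0.0471089 ,
        0.03596105,  0.03714553]), 'effort': array([-3.91297772e-04, -4.69212735e+01,  2.58788858e-01, -1.71033257e+01,
        9.88667482e-03,  9.65449348e-03,  1.15233263e-06]), 'position': array([ 0.23467142, -0.60533012,  0.23013905]), 'orientation': array([[ 9.32374004e-01,  3.61493867e-01, -9.49270315e-04],
       [ 3.61495113e-01, -9.32370887e-01,  2.41109213e-03],
       [-1.34769887e-05, -2.59119620e-03, -9.99996643e-01]]), 'force': array([-0.6040053 , -0.10058956, -0.42493016]), 'ft_torque': array([ 0.04235733, -0.02478256,  0.01076836]), 'gripper_width': 0.08584791864209344}
scene {'camera_matrix': array([[508.51202151,   0.        , 324.20268292],
       [  0.        , 508.51202151, 238.12160762],
       [  0.        ,   0.        ,   1.        ]]), 'rvec': array([ 1.9851298 ,  1.52250427, -0.56354168]), 'tvec': array([-0.04092019, -0.31349116,  1.58731576])}
top {'camera_matrix': array([[582.00203479,   0.        , 319.82289703],
       [  0.        , 582.00203479, 237.98158991],
       [  0.        ,   0.        ,   1.        ]]), 'rvec': array([ 2.22970969, -2.17723241,  0.03082744]), 'tvec': array([-0.11508511,  0.48119544,  1.31510252])}
wrist {'camera_matrix': array([[399.51632969,   0.        , 324.95965503],
       [  0.        , 399.51632969, 239.08584118],
       [  0.        ,   0.        ,   1.        ]]), 'rvec': array([-2.40004434,  1.6427832 ,  0.22868606]), 'tvec': array([-0.64861803, -0.03596186,  0.37897601])}
```

View pics/scene0.png

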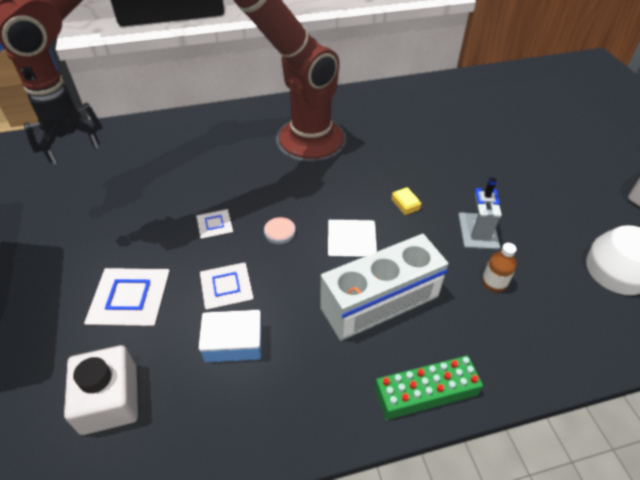

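View pics/top0.png

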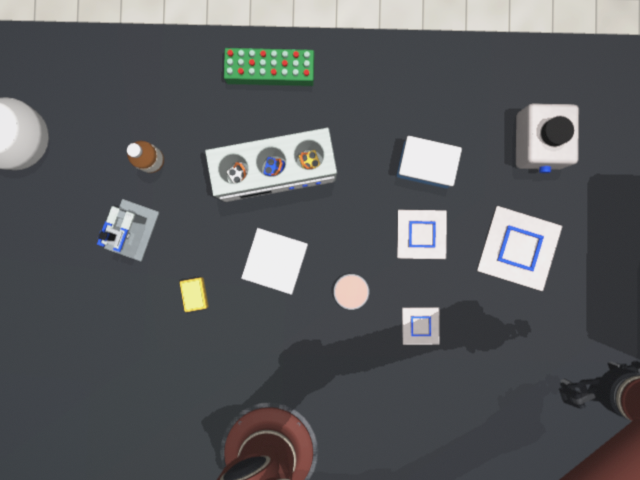

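View pics/wrist0.png

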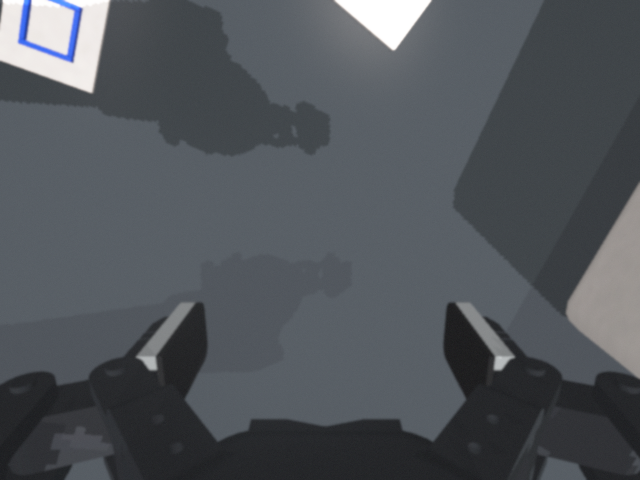

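```bash
cat > h.py <<'E'
import numpy as np,cv2
def load(f):
    z=np.load(f); return z["im"],z["d"],z["K"],cv2.Rodrigues(z["r"])[0],z["t"]
def plane(K,R,t,uv,z):
    uv=np.atleast_2d(uv).astype(float)
    ray=(np.linalg.inv(K)@np.c_[uv,np.ones(len(uv))].T).T@R
    c=-R.T@t.ravel(); s=(z-c[2])/ray[:,2]; return c+ray*s[:,None]
def cloud(d,K,R,t):
    v,u=np.mgrid[:d.shape[0],:d.shape[1]]
    p=np.stack([(u-K[0,2])/K[0,0]*d,(v-K[1,2])/K[1,1]*d,d],-1)
    return (p-t.ravel())@R
def proj(K,R,t,p):
    q=np.atleast_2d(p)@R.T+t.ravel(); q=q@K.T; return q[:,:2]/q[:,2:]
E
python3 - <<'E'
from h import *
im,d,K,R,t=load("top0.npz")
P=cloud(d,K,R,t)
for n,uv in dict(dock=(436,248),mat=(274,262),stand=(140,240),bottle=(135,150),tip=(430,160),lid=(194,295),dish=(351,292),block=(292,150),wht=(235,173),blu=(273,163),yel=(310,158),big=(490,260),small=(430,340)).items():
    print(n,P[uv[1],uv[0]].round(4))
print("cam",-R.T@t.ravel())
c=cv2.resize(im[120:210,195:345],None,fx=5,fy=5,interpolation=cv2.INTER_CUBIC); cv2.imwrite("pics/c_block.png",c[:,:,::-1])
c=cv2.resize(im[190:270,85:175],None,fx=6,fy=6,interpolation=cv2.INTER_CUBIC); cv2.imwrite("pics/c_stand.png",c[:,:,::-1])
# fits
def fit(mask,z,name):
    n,l,s,_=cv2.connectedComponentsWithStats(mask.astype(np.uint8))
    for i in range(1,n):
        if s[i,4]>150:
            cs,_=cv2.findContours((l==i).astype(np.uint8),cv2.RETR_EXTERNAL,cv2.CHAIN_APPROX_NONE)
            w=plane(K,R,t,cs[0].reshape(-1,2),z)[:,:2]
            r=cv2.minAreaRect((w*1000).astype(np.float32)); print(name,np.round(r[0],1),np.round(r[1],1),round(r[2],1),s[i,4])
im=im.astype(int)
H=cv2.cvtColor(im.astype(np.uint8),cv2.COLOR_RGB2HSV)
g=(im.min(2)>190)&(H[:,:,1]<40)
z=np.zeros_like(g); z[185:355,230:570]=1
fit(g&z,0.003,"white")
b=(H[:,:,0]>100)&(H[:,:,0]<130)&(H[:,:,1]>150)&z
fit(b,0.010,"rim")
blk=(abs(P[:,:,2]-0.126)<0.006); z[:]=0; z[110:215,190:350]=1
fit(blk&z,0.126,"block")
E
```

```text
dock [ 0.4674 -0.3682  0.0049]
mat [ 0.4267 -0.0005  0.0024]
stand [0.4695 0.3059 0.0053]
bottle [0.6538 0.2843 0.1273]
tip [ 0.6591 -0.3414  0.0574]
lid [0.3492 0.1741 0.0278]
dish [ 0.3639 -0.1765  0.0204]
block [ 0.6619 -0.0418  0.1242]
wht [0.6219 0.0873 0.0477]
blu [0.6459 0.0037 0.0484]
yel [ 0.6587 -0.0779  0.0498]
big [ 0.443  -0.4908  0.0066]
small [ 0.2583 -0.3591  0.0007]
cam [ 0.44195009 -0.10900976  1.32931759]
white [594.4  62.3] [13.8 84.7] 1.3 153
white [ 472.  -558.1] [154.  153.9] 74.0 3090
white [ 498.6 -335.1] [109.6 107.2] 1.1 1569
white [ 498.5 -335. ] [45.8 43.3] 1.1 413
white [429.8  -0.6] [119.6 119.7] 73.8 2762
white [ 472.2 -559. ] [64.7 66.1] 74.2 821
white [ 312.3 -335.1] [36.2 77.3] 1.4 325
rim [ 472.1 -557.5] [82.3 81.2] 74.2 339
block [637.9   2.7] [ 96.8 259.9] 11.8 3701
```

View pics/c_block.png

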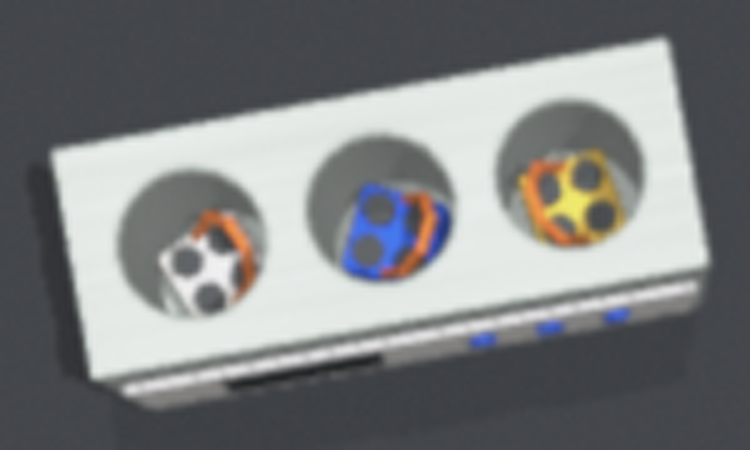

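View pics/c_stand.png

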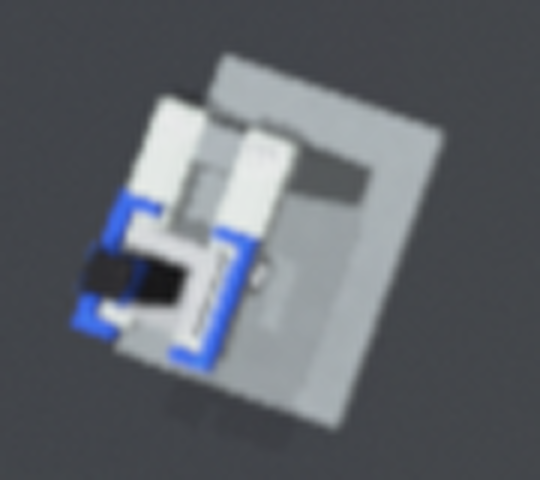

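```bash
python3 - <<'E'
from h import *
im,d,K,R,t=load("scene0.npz")
c=cv2.resize(im[170:260,450:530],None,fx=6,fy=6,interpolation=cv2.INTER_CUBIC); cv2.imwrite("pics/s_stand.png",c[:,:,::-1])
c=cv2.resize(im[235:335,310:460],None,fx=5,fy=5,interpolation=cv2.INTER_CUBIC); cv2.imwrite("pics/s_block.png",c[:,:,::-1])
im,d,K,R,t=load("top0.npz");P=cloud(d,K,R,t)
sub=P[195:265:2,95:162:2]
for r in sub: print(" ".join("%3d"%(z*1000) for z in r[:,2]))
for (a,b) in ((.09,.125),(-.01,.02)):
  m=(P[:,:,2]>a)&(P[:,:,2]<b); 
  if a<0: m=(P[:,:,2]>.003)&(P[:,:,2]<.02)
  z=np.zeros_like(m); z[195:265,95:162]=1
  q=P[m&z][:,:2]*1000; print(cv2.minAreaRect(q.astype(np.float32)),len(q))
E
```

```text
-2   1  -5   0   0  -2   0   0  -1   2   0  -2   0   0  -1   2   2   2   2  -5  -2  -3   0   3  -1  -1  -1  -4  -3  -3   0  -3  -1   0
  1   2  -2   0 1329   2   1   0   1   3   0   0   0   3   1  -1   1   2   3   1  -1   0  -2   0   0  -1   0   1  -6  -1   0   0  -1  -6
  0   0   0   0   0  -4  -1  -3  -5   0  -7   0  -2   2   9  -2  -1  -2  -2   3   0  -2   5   1  -6   0   1   0  -4  -1   3   0  -2   2
 -4   3  -1   1  -1  -2   2   0  -1  -2   0  -1   0   9  10   5   6   8  -4   0  -2   0   1   0   3   4  -1   0   0   3   1  -1   0  -3
  0  -1   1   0   2  -5  -1  -4   2  -1   0   0  -1   7   8   7   7   6   4   5  11  -2   0  -5  -1  -2  -5   3   0  -1   3  -2  -4   1
  0  -3  -2  -1   2   3   1  -1  -2  -3   1   2   8   4   6   5   7   9   5   5   7   6   4   8  -1   3   0  -1   0  -1   4   3   0   1
 -4  -1   3   0  -5  -1   2   0 104 1329 103   0   9   9   5   8   8   4   7   4   4   5   9   8   5  11  10  -1   4   1   0   2   0   0
  0   5   0   0  -4   1   2   1 104 105 105 100  99  66   6   6   7  12   8   7   6  10   8   7   4   6   6   6  10  -2  -2   0  -5  -2
 -1   0  -3
[... 3175 characters left out ...]
 0   0  -2   0  -4   4  11   7   4   6  13   2   0   0  -2   0  -3   0   0  -1  -1
 -3  -4   2   0  -1   4  -2  -3   0  -4   6   4  -4  -4  -4   0   2   0   1   1   3   3   9   9   1  -2   1   1  -3   4   5   3  -1   2
 -3  -3   0   0   0   4   0   0   1  -1   2  -4   1  -4  -1  -1  -8  -2   0  -1   3  -1   0   2  -6   2   0  -4   0  -2  -3   0  -2   2
 -1  -3   2   2   1   1 1329  -2  -1  -1   1  -3   2   2   2  -2  -2  -5   0   0   3  -3  -2  -2   0  -2  -2   4   0  -2  -4   0   2   0
((490.7762451171875, 326.9574890136719), (51.75654220581055, 85.42167663574219), 71.6990966796875) 808
((492.9449462890625, 333.8388977050781), (158.36488342285156, 152.581787109375), 1.7425143718719482) 1530
```

View pics/s_stand.png

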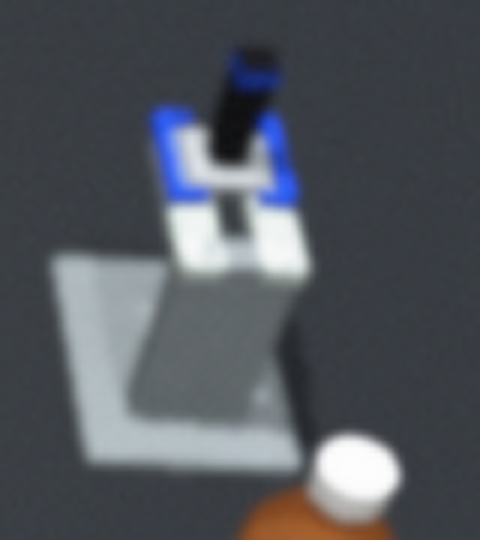

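View pics/s_block.png

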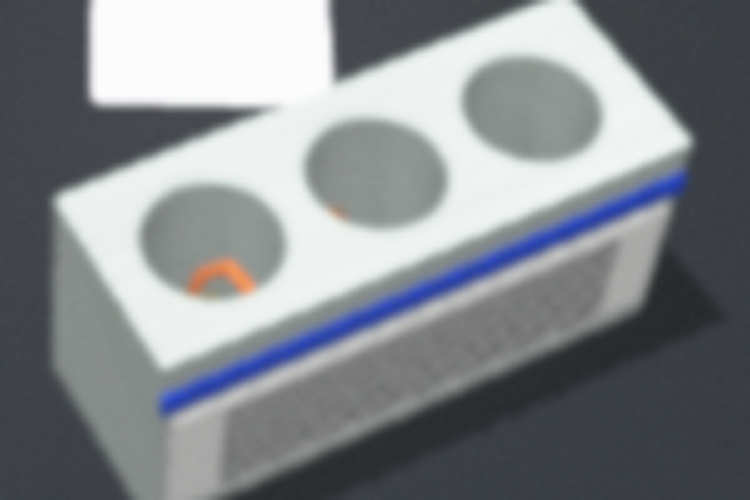

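```bash
cat >> h.py <<'E'
def yaw(s): return np.degrees(np.arctan2(s["orientation"][1,0],s["orientation"][0,0]))
def plan(s,p,yw=None):
    """tool shift in cm to p, and rz"""
    O=s["orientation"]; d=O.T@(np.array(p)-s["position"])*100
    print("shift cm",d.round(2),"rows>=%.1f"%(np.abs(np.linalg.norm(d))/6.25),end=" ")
    if yw is not None:
        dz=-((yw-yaw(s)+180)%360-180); print("rz",round(dz,2),"rows>=%.1f"%(abs(dz)/10.7),end="")
    tz=O[:,2]; # correction to make z down
    c=O.T@np.cross(tz,[0,0,-1]); print(" tilt-fix rv deg",np.degrees(c).round(2))
E
python3 - <<'E'
from rig import *
from h import *
s=read_state(); m=camera_model("wrist"); R=cv2.Rodrigues(m["rvec"])[0]
c=-R.T@m["tvec"].ravel(); O=s["orientation"]
print("cam in tool",(O.T@(c-s["position"])).round(4)); print("axes in tool",(O.T@R.T).round(3))
plan(s,[.6,-.02,.36],74.5)
im,d,K,R,t=load("top0.npz");P=cloud(d,K,R,t)
sub=np.zeros(d.shape,bool); sub[195:265,95:162]=1
q=P[sub&(P[:,:,2]>.154)&(P[:,:,2]<.2)]; print(q.mean(0),len(q),cv2.minAreaRect((q[:,:2]*1000).astype(np.float32)))
E
```

```text
cam in tool [ 0.0679 -0.0002 -0.1429]
axes in tool [[ 0.    -0.963 -0.27 ]
 [ 1.     0.     0.   ]
 [-0.    -0.27   0.963]]
shift cm [ 55.22 -41.41 -12.88] rows>=11.2 rz -53.31 rows>=5.0 tilt-fix rv deg [-0.11  0.    0.  ]
[0.47421516 0.33169547 0.16223465] 76 ((474.56378173828125, 332.6684265136719), (17.106857299804688, 16.136899948120117), 69.46300506591797)
```

```bash
python3 - <<'E'
from rig import *
from h import *
plan(read_state(),[.62,-.063,.33],74.5)
E
```

```text
shift cm [ 55.54 -36.68  -9.89] rows>=10.8 rz -53.31 rows>=5.0 tilt-fix rv deg [-0.11  0.    0.  ]
```

Call:
step_arm:
  rows:
    - [3.97,-2.62,-0.707,0,0,0,1]
    - [3.97,-2.62,-0.707,0,0,0,1]
    - [3.97,-2.62,-0.707,0,0,0,1]
    - [3.97,-2.62,-0.707,0,0,0,1]
    - [3.97,-2.62,-0.707,0,0,0,1]
    - [3.97,-2.62,-0.707,0,0,0,1]
    - [3.97,-2.62,-0.707,0,0,0,1]
    - [3.97,-2.62,-0.707,0,0,0,1]
    - [3.97,-2.62,-0.707,0,0,0,1]
    - [3.97,-2.62,-0.707,0,0,0,1]
    - [3.97,-2.62,-0.707,0,0,0,1]
    - [3.97,-2.62,-0.707,0,0,0,1]
    - [3.97,-2.62,-0.707,0,0,0,1]
    - [3.97,-2.62,-0.707,0,0,0,1]
    - [0,0,0,0,0,-10.66,1]
    - [0,0,0,0,0,-10.66,1]
    - [0,0,0,0,0,-10.66,1]
    - [0,0,0,0,0,-10.66,1]
    - [0,0,0,0,0,-10.66,1]
    - [0,0,0,0,0,0,1]

```text
t: 2.65
position: [0.6203, -0.0634, 0.3298]
orientation: [[0.27, 0.963, -0.001], [0.963, -0.27, 0.0], [0.0, -0.001, -1.0]]
force: [0.5, 0.1, 0.3]
gripper_width: 0.0853
```

```bash
cat >> h.py <<'E'
def snap(f,name="wrist"):
    from rig import get_image,camera_model,read_state
    m=camera_model(name); im,d=get_image(name)
    np.savez(f+".npz",im=im,d=d,K=m["camera_matrix"],r=m["rvec"],t=m["tvec"])
    cv2.imwrite(f"pics/{f}.png",im[:,:,::-1]); return im
E
python3 - <<'E'
from rig import *
from h import *
s=read_state(); print(s["t"],s["position"],yaw(s),s["force"],s["q"].round(1))
im=snap("w1")
c=cv2.resize(im[60:210,230:420],None,fx=4,fy=4,interpolation=cv2.INTER_CUBIC); cv2.imwrite("pics/w1c.png",c[:,:,::-1])
E
```

```text
2.65 [ 0.62033629 -0.06338709  0.32983712] 74.355588234262 [0.48226284 0.07594564 0.27622678] [ 15.1  29.9 -19.7  76.6  10.   75.2 -20.3]
```

View pics/w1.png

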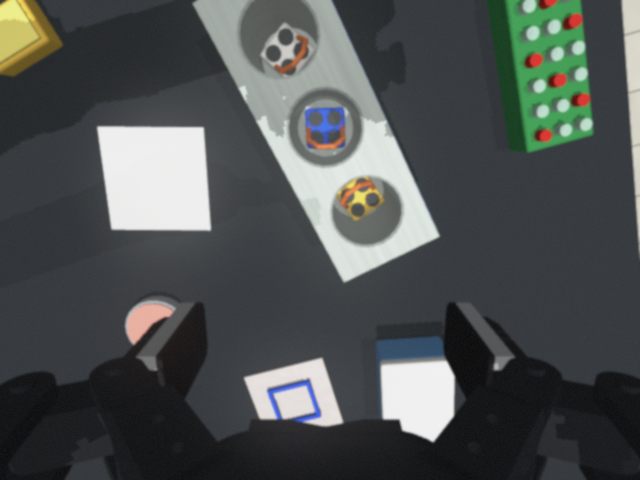

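View pics/w1c.png

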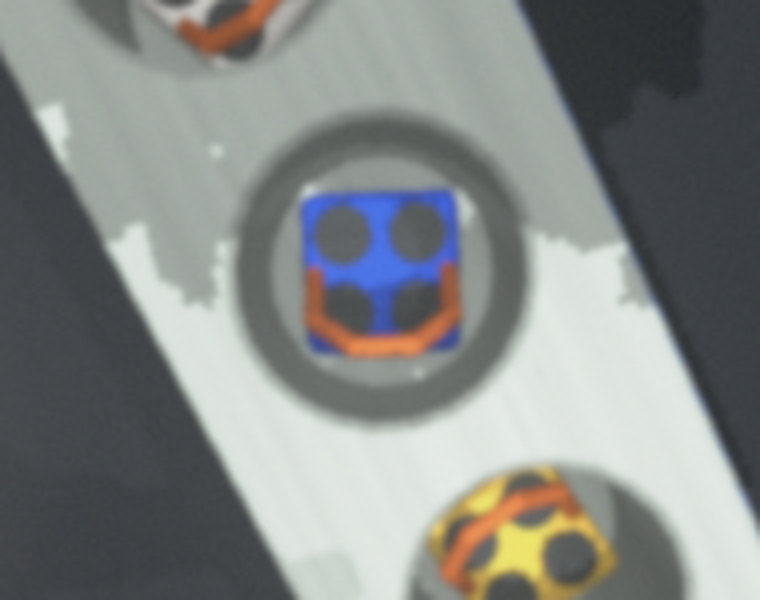

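```bash
python3 - <<'E'
from h import *
im,d,K,R,t=load("w1.npz")
H=cv2.cvtColor(im,cv2.COLOR_RGB2HSV)
sub=np.zeros(d.shape,bool); sub[100:160,295:355]=1
o=(H[:,:,0]<14)&(H[:,:,1]>120)&sub; b=(H[:,:,0]>105)&(H[:,:,0]<130)&(H[:,:,1]>120)&sub
P=cloud(d,K,R,t)
v,u=np.nonzero(o); print("orange",u.min(),u.max(),v.min(),v.max())
yb=v>=144; w=plane(K,R,t,np.c_[u,v][v>=143],.084); print("bar",w.mean(0), "depth z",np.median(P[o][v>=143][:,2]))
c,sz,a=cv2.minAreaRect((w[:,:2]*1000).astype(np.float32)); print(c,sz,a)
v,u=np.nonzero(b|o); w=plane(K,R,t,np.c_[u,v],.050); print(cv2.minAreaRect((w[:,:2]*1000).astype(np.float32)))
v,u=np.nonzero(b); w=plane(K,R,t,np.c_[u,v],.050); print(cv2.minAreaRect((w[:,:2]*1000).astype(np.float32)), "topz",np.median(P[b][:,2]))
# top face edges: upper edge corners
for uv in [(230+304/4,60+195/4),(230+458/4,60+190/4),(230+460/4,60+352/4),(230+310/4,60+352/4)]: print(plane(K,R,t,uv,.05)[0].round(4))
for uv in [(230+346/4,60+345/4),(230+425/4,60+342/4)]: print("bar",plane(K,R,t,uv,.084)[0].round(4))
# bore mouth circle & block rect
z=np.abs(P[:,:,2]-.126)<.008; cs,h=cv2.findContours(z.astype(np.uint8),cv2.RETR_CCOMP,cv2.CHAIN_APPROX_NONE)
for c in cs:
    if len(c)>100:
        w=plane(K,R,t,c.reshape(-1,2),.126)[:,:2]*1000; print(len(c),cv2.minEnclosingCircle(w.astype(np.float32)),cv2.minAreaRect(w.astype(np.float32)))
E
```

```text
orange 307 344 127 148
bar [ 0.63379082 -0.01378174  0.084     ] depth z 0.08611907160197209
(633.46435546875, -13.734151840209961) (4.621260643005371, 26.510377883911133) 74.36724853515625
((637.6046752929688, 1.2489910125732422), (39.88502502441406, 38.085792541503906), 77.35486602783203)
((637.7064208984375, 2.6720046997070312), (36.929664611816406, 37.827110290527344), 76.05914306640625) topz 0.05041896685400779
[0.6243 0.0247 0.05  ]
[0.662  0.0154 0.05  ]
[ 0.6523 -0.0231  0.05  ]
[ 0.615  -0.0127  0.05  ]
bar [ 0.6255 -0.0122  0.084 ]
bar [ 0.6437 -0.0166  0.084 ]
903 ((636.8165893554688, 1.158586025238037), 138.1811981201172) ((637.2570190429688, 1.4344329833984375), (96.13873291015625, 260.279052734375), 11.80285358428955)
193 ((653.2946166992188, -75.21930694580078), 30.93106460571289) ((653.4019775390625, -75.39248657226562), (61.02975082397461, 60.16516876220703), 29.739534378051758)
210 ((637.3368530273438, 1.5110998153686523), 31.028396606445312) ((637.1314086914062, 1.2799224853515625), (60.97441482543945, 61.152618408203125), 31.383359909057617)
```

```bash
python3 - <<'E'
from rig import *
from h import *
plan(read_state(),[.5395,.3106,.25],161.7)
E
```

```text
shift cm [ 33.81 -17.9    8.01] rows>=6.3 rz -87.41 rows>=8.2 tilt-fix rv deg [-0.05 -0.    0.  ]
```

Call:
step_arm:
  rows:
    - [4.83,-2.557,1.14,0,0,0,1]
    - [4.83,-2.557,1.14,0,0,0,1]
    - [4.83,-2.557,1.14,0,0,0,1]
    - [4.83,-2.557,1.14,0,0,0,1]
    - [4.83,-2.557,1.14,0,0,0,1]
    - [4.83,-2.557,1.14,0,0,0,1]
    - [4.83,-2.557,1.14,0,0,0,1]
    - [0,0,0,0,0,-9.71,1]
    - [0,0,0,0,0,-9.71,1]
    - [0,0,0,0,0,-9.71,1]
    - [0,0,0,0,0,-9.71,1]
    - [0,0,0,0,0,-9.71,1]
    - [0,0,0,0,0,-9.71,1]
    - [0,0,0,0,0,-9.71,1]
    - [0,0,0,0,0,-9.71,1]
    - [0,0,0,0,0,-9.71,1]
    - [0,0,0,0,0,0,1]

```text
t: 4.82
position: [0.5386, 0.3103, 0.2501]
orientation: [[-0.949, 0.315, -0.001], [0.315, 0.949, -0.0], [0.001, -0.0, -1.0]]
force: [0.9, -0.0, 0.3]
gripper_width: 0.0856
```

```bash
python3 - <<'E'
from rig import *
from h import *
s=read_state(); print(s["t"],s["position"],yaw(s),s["force"],s["q"].round(1))
im=snap("w2")
E
```

```text
4.825 [0.53857474 0.31026728 0.25013091] 161.63241603549852 [ 0.91476876 -0.03823735  0.26400506] [ -7.4  37.5 -44.1  84.2  26.9  69.2  16.5]
```

View pics/w2.png

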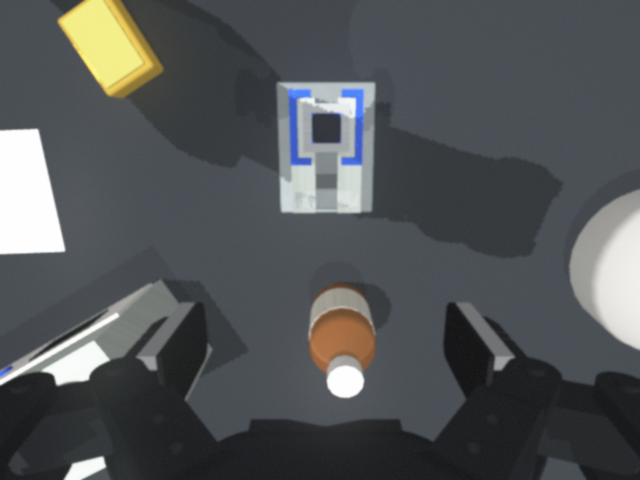

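```bash
python3 - <<'E'
from rig import *
from h import *
im,d,K,R,t=load("w2.npz"); P=cloud(d,K,R,t)
H=cv2.cvtColor(im,cv2.COLOR_RGB2HSV)
sub=np.zeros(d.shape,bool); sub[80:215,275:380]=1
b=(H[:,:,0]>105)&(H[:,:,0]<130)&(H[:,:,1]>150)&(H[:,:,2]>120)&sub
v,u=np.nonzero(b); w=plane(K,R,t,np.c_[u,v],.110); print("lips",cv2.minAreaRect((w[:,:2]*1000).astype(np.float32)))
m=sub&(abs(P[:,:,2]-.164)<.015); v,u=np.nonzero(m); w=plane(K,R,t,np.c_[u,v],.164);print("handle",cv2.minAreaRect((w[:,:2]*1000).astype(np.float32)),np.median(P[m][:,2]))
m=sub&(abs(P[:,:,2]-.105)<.012); v,u=np.nonzero(m); w=plane(K,R,t,np.c_[u,v],.104);print("fork",cv2.minAreaRect((w[:,:2]*1000).astype(np.float32)),np.median(P[m][:,2]))
c=cv2.resize(im[75:220,270:385],None,fx=4,fy=4,interpolation=cv2.INTER_CUBIC); cv2.imwrite("pics/w2c.png",c[:,:,::-1])
plan(read_state(),[.475,.332,.2],161.6)
E
```

```text
lips ((473.39630126953125, 332.1944580078125), (49.22511672973633, 47.955257415771484), 71.64248657226562)
handle ((473.6695556640625, 331.8514404296875), (16.181875228881836, 15.972183227539062), 71.64068603515625) 0.16414585453121758
fork ((490.2153625488281, 326.2930908203125), (51.19839096069336, 84.60702514648438), 71.64522552490234) 0.10535347038774409
shift cm [6.71 0.05 5.03] rows>=1.3 rz 0.01 rows>=0.0 tilt-fix rv deg [-0.02 -0.02  0.  ]
```

View pics/w2c.png

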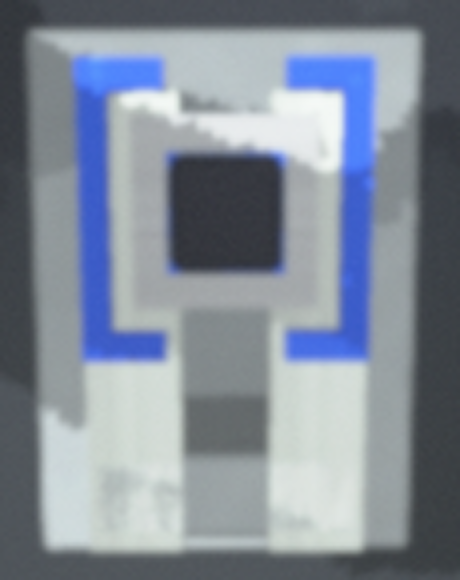

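Call:
step_arm:
  rows:
    - [3.43,0.02,0,0,0,0,1]
    - [3.43,0.02,0,0,0,0,1]
    - [0,0,4.3,0,0,0,1]
    - [0,0,4.3,0,0,0,1]
    - [0,0,4.3,0,0,0,1]
    - [0,0,0,0,0,0,1]
    - [0,0,0,0,0,0,0]
    - [0,0,0,0,0,0,0]
    - [0,0,0,0,0,0,0]
    - [0,0,0,0,0,0,0]
    - [0,0,0,0,0,0,0]
    - [0,0,0,0,0,0,0]
    - [0,0,0,0,0,0,0]

```text
t: 6.5
position: [0.4739, 0.3326, 0.1225]
orientation: [[-0.95, 0.311, 0.001], [0.311, 0.95, 0.001], [-0.001, 0.001, -1.0]]
force: [-0.2, -1.3, 5.8]
gripper_width: 0.0154
```

```bash
python3 - <<'E'
from rig import *
from h import *
s=read_state(); print(s["t"],s["position"],yaw(s),s["force"],s["gripper_width"])
plan(s,[.4736,.332,.2],161.64)
snap("w3")
E
```

```text
6.5 [0.47387539 0.33256342 0.12251473] 161.86278554051123 [-0.21808638 -1.27850504  5.84751934] 0.015394373030443173
shift cm [ 0.   -0.05 -7.75] rows>=1.2 rz 0.22 rows>=0.0 tilt-fix rv deg [0.06 0.06 0.  ]
```

View pics/w3.png

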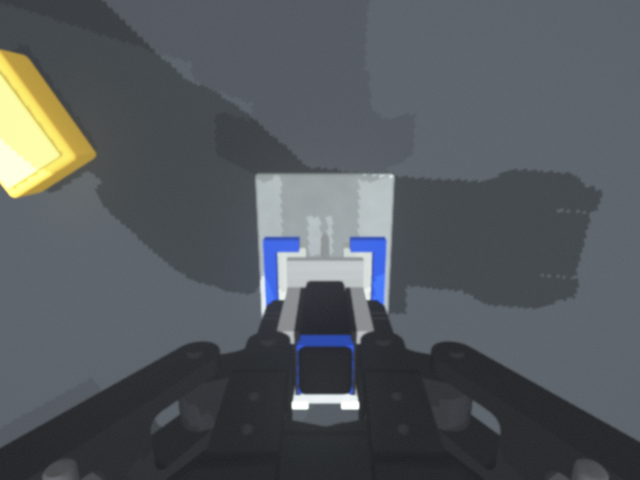

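Call:
step_arm:
  rows:
    - [0,0,-0.8,0,0,0,0]
    - [0,0,-2.5,0,0,0,0]
    - [0,0,-4.8,0,0,0,0]
    - [0,0,-4.8,0,0,0,0]
    - [0,0,-4.8,0,0,0,0]
    - [0,0,0,0,0,0,0]

```text
t: 7.3
position: [0.4741, 0.3344, 0.3028]
orientation: [[-0.95, 0.311, 0.006], [0.311, 0.95, 0.006], [-0.004, 0.008, -1.0]]
force: [-0.0, 0.3, -1.3]
gripper_width: 0.0153
```

```bash
python3 - <<'E'
from rig import *
from h import *
s=read_state(); print(s["t"],s["position"],yaw(s),s["force"],s["gripper_width"])
plan(s,[.6387,.0054,.30],76.4)
snap("w4")
E
```

```text
7.3 [0.47413093 0.33435317 0.3027957 ] 161.89400226280307 [-0.02051183  0.32997156 -1.34706493] 0.015281285816666016
shift cm [-25.86 -26.15   0.18] rows>=5.9 rz 85.49 rows>=8.0 tilt-fix rv deg [0.44 0.23 0.  ]
```

View pics/w4.png

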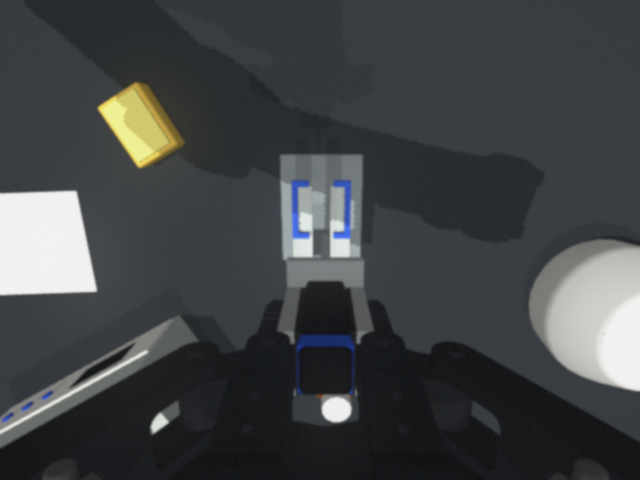

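Call:
step_arm:
  rows:
    - [-3.23,-3.27,0,0,0,0,0]
    - [-3.23,-3.27,0,0,0,0,0]
    - [-3.23,-3.27,0,0,0,0,0]
    - [-3.23,-3.27,0,0,0,0,0]
    - [-3.23,-3.27,0,0,0,0,0]
    - [-3.23,-3.27,0,0,0,0,0]
    - [-3.23,-3.27,0,0,0,0,0]
    - [-3.23,-3.27,0,0,0,0,0]
    - [0,0,0,0,0,9.5,0]
    - [0,0,0,0,0,9.5,0]
    - [0,0,0,0,0,9.5,0]
    - [0,0,0,0,0,9.5,0]
    - [0,0,0,0,0,9.5,0]
    - [0,0,0,0,0,9.5,0]
    - [0,0,0,0,0,9.5,0]
    - [0,0,0,0,0,9.5,0]
    - [0,0,0,0,0,9.5,0]
    - [0,0,0,0,0,0,0]
    - [0,0,0,0,0,0,0]

```text
t: 9.72
position: [0.6371, 0.0031, 0.2973]
orientation: [[0.233, 0.972, -0.002], [0.972, -0.233, -0.0], [-0.001, -0.002, -1.0]]
force: [0.3, 0.7, -1.8]
gripper_width: 0.0154
```

```bash
python3 - <<'E'
from rig import *
from h import *
s=read_state(); print(s["t"],s["position"],yaw(s),s["force"],s["gripper_width"],s["orientation"][:,2])
plan(s,[.6387,.0054,.1725],76.4)
snap("w5"); snap("t5","top"); im=snap("s5","scene")
im=cv2.imread("pics/t5.png"); cv2.imwrite("pics/t5c.png",cv2.resize(im[100:240,180:380],None,fx=4,fy=4,interpolation=cv2.INTER_CUBIC))
E
```

```text
9.725 [0.63712706 0.00313207 0.29725276] 76.52116285743905 [ 0.28997378  0.68276553 -1.75602762] 0.01538414044240322 [-2.44352044e-03 -1.42976009e-04 -9.99997004e-01]
shift cm [ 0.27  0.13 12.47] rows>=2.0 rz 0.12 rows>=0.0 tilt-fix rv deg [-0.13  0.04  0.  ]
```

View pics/w5.png

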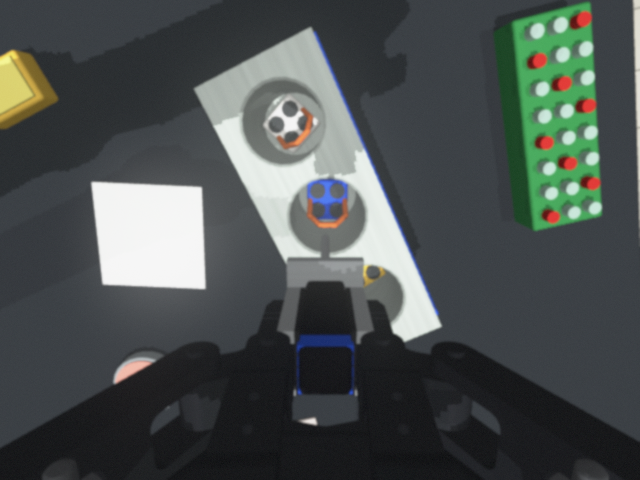

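View pics/s5.png

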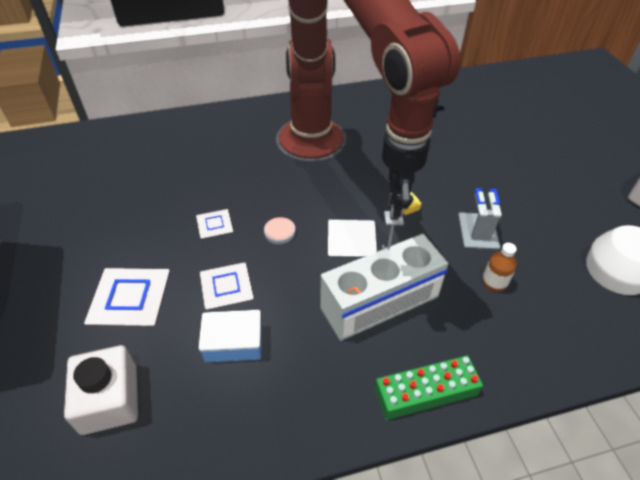

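Call:
step_arm:
  rows:
    - [0.27,0.13,1.0,0,0,0,0]
    - [0,0,4.0,0,0,0,0]
    - [0,0,3.0,0,0,0,0]
    - [0,0,2.0,0,0,0,0]
    - [0,0,1.5,0,0,0,0]
    - [0,0,0.97,0,0,0,0]
    - [0,0,0,0,0,0,0]

```text
t: 10.75
position: [0.6393, 0.0055, 0.1733]
orientation: [[0.235, 0.972, -0.001], [0.972, -0.235, 0.0], [-0.0, -0.001, -1.0]]
force: [0.5, -0.0, -1.1]
gripper_width: 0.0154
```

```bash
python3 - <<'E'
from rig import *
from h import *
s=read_state(); print(s["t"],s["position"],yaw(s),s["force"],s["gripper_width"],s["orientation"][:,2])
plan(s,[.6387,.0054,.1725],76.4)
im=snap("w6")
cv2.imwrite("pics/w6c.png",cv2.resize(im[180:300,220:430],None,fx=3.5,fy=3.5,interpolation=cv2.INTER_CUBIC)[:,:,::-1])
E
```

```text
10.75 [0.6393424  0.00554826 0.17327794] 76.38777220059545 [ 0.48677441 -0.0424148  -1.09756187] 0.015406963336868938 [-9.79140007e-04  4.52252127e-05 -9.99999520e-01]
shift cm [-0.03 -0.06  0.08] rows>=0.0 rz -0.01 rows>=0.0 tilt-fix rv deg [-0.06  0.01  0.  ]
```

View pics/w6c.png

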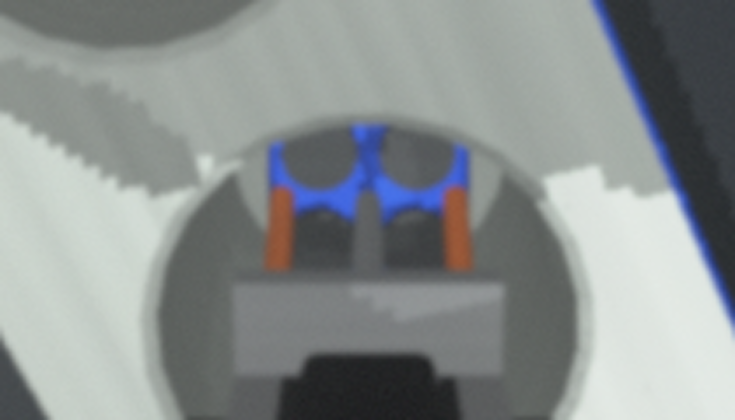

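Call:
step_arm:
  rows:
    - [-0.5,0,0,0,0,0,0]
    - [-0.5,0,0,0,0,0,0]
    - [-0.45,0,0,0,0,0,0]
    - [0,0,0,0,0,0,0]
    - [0,0,0,0,0,0,0]

```text
t: 11.42
position: [0.6361, -0.0084, 0.1739]
orientation: [[0.235, 0.972, 0.0], [0.972, -0.235, 0.0], [0.0, -0.0, -1.0]]
force: [-0.5, -0.4, -1.1]
gripper_width: 0.0155
```

```bash
python3 - <<'E'
from rig import *
from h import *
s=read_state(); print(s["t"],s["position"],yaw(s),s["force"],s["gripper_width"],s["orientation"][:,2])
c=np.array([.6378,.0015]);u=np.array([-.2351,-.972]); print("f",(s["position"][:2]-c)@u*1000)
E
```

```text
11.425 [ 0.63612167 -0.00843449  0.17387657] 76.38659874028586 [-0.46472822 -0.3958689  -1.08038353] 0.015479761976724795 [ 3.98035077e-05  1.74590659e-04 -9.99999984e-01]
f 10.050896014405705
```

Call:
step_arm:
  rows:
    - [0,0,-0.5,0,0,0,0]
    - [0,0,-0.5,0,0,0,0]
    - [0,0,-0.1,0,0,0,0]
    - [0,0,0,0,0,0,0]

```text
t: 11.92
position: [0.6362, -0.0085, 0.185]
orientation: [[0.235, 0.972, 0.0], [0.972, -0.235, 0.0], [0.0, 0.0, -1.0]]
force: [-0.2, -0.0, -0.2]
gripper_width: 0.0152
```

```bash
python3 - <<'E'
from rig import *
from h import *
s=read_state(); print(s["t"],s["position"],yaw(s),s["force"],s["gripper_width"],s["orientation"][:,2])
im=snap("w7")
cv2.imwrite("pics/w7c.png",cv2.resize(im[180:300,220:430],None,fx=3.5,fy=3.5,interpolation=cv2.INTER_CUBIC)[:,:,::-1])
E
```

```text
11.925 [ 0.63622335 -0.00849823  0.18502022] 76.38160156992004 [-0.16434309 -0.04515125 -0.19261411] 0.015155751064160486 [ 3.51499420e-04  3.47437371e-05 -9.99999938e-01]
```

View pics/w7c.png

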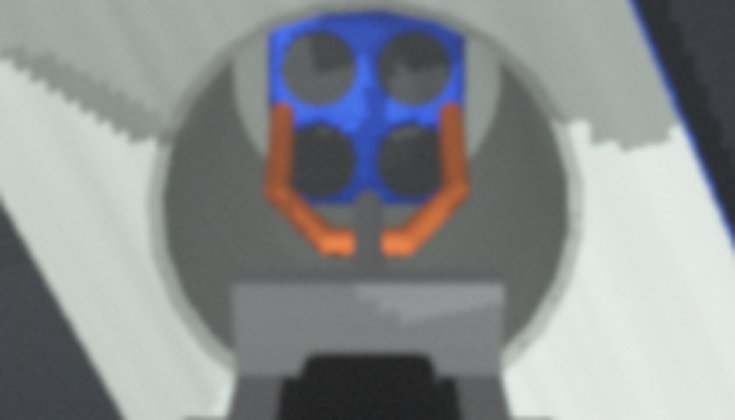

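Call:
step_arm:
  rows:
    - [0.55,0,-0.2,0,0,0,0]
    - [0.6,0,-0.12,0,0,0,0]
    - [0.6,0,-0.05,0,0,0,0]
    - [0,0,-0.15,0,0,0,0]
    - [0,0,-0.2,0,0,0,0]
    - [0,0,-0.2,0,0,0,0]
    - [0,0,0,0,0,0,0]
    - [0,0,0,0,0,0,0]

```text
t: 12.98
position: [0.6401, 0.0083, 0.1938]
orientation: [[0.236, 0.972, -0.001], [0.972, -0.236, -0.0], [-0.0, -0.001, -1.0]]
force: [-0.4, 0.1, -4.1]
gripper_width: 0.0154
```

```bash
python3 - <<'E'
from rig import *
from h import *
s=read_state(); print(s["t"],s["position"],yaw(s),s["force"],s["gripper_width"],s["orientation"][:,2])
im=snap("w8")
cv2.imwrite("pics/w8c.png",cv2.resize(im[180:300,220:430],None,fx=3.5,fy=3.5,interpolation=cv2.INTER_CUBIC)[:,:,::-1])
E
```

```text
12.975 [0.64006818 0.00830284 0.19377036] 76.36885177198332 [-0.43621617  0.06351652 -4.05578709] 0.01541626478615494 [-5.72390287e-04 -4.92462834e-05 -9.99999835e-01]
```

View pics/w8c.png

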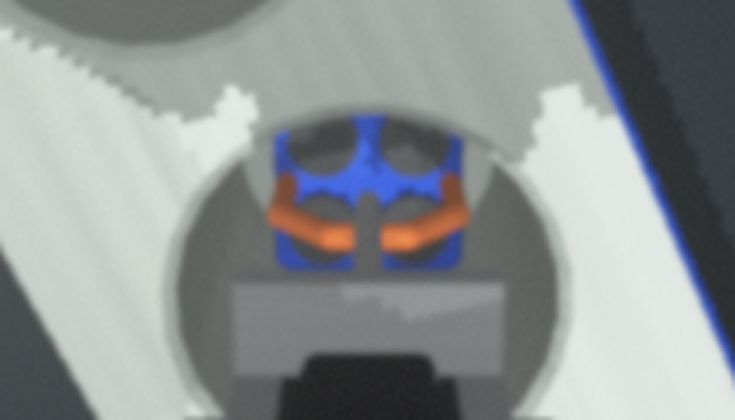

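Call:
step_arm:
  rows:
    - [0,0,-0.4,0,0,0,0]
    - [0,0,-0.8,0,0,0,0]
    - [0,0,-1.2,0,0,0,0]
    - [0,0,-1.5,0,0,0,0]
    - [0,0,-1.8,0,0,0,0]
    - [0,0,-1.8,0,0,0,0]
    - [0,0,-1.8,0,0,0,0]
    - [0,0,-1.8,0,0,0,0]
    - [0,0,-1.5,0,0,0,0]
    - [0,0,-1.2,0,0,0,0]
    - [0,0,-0.6,0,0,0,0]
    - [0,0,-0.2,0,0,0,0]
    - [0,0,0,0,0,0,0]

```text
t: 14.65
position: [0.64, 0.0084, 0.3395]
orientation: [[0.235, 0.972, -0.001], [0.972, -0.235, 0.0], [-0.0, -0.001, -1.0]]
force: [-1.1, -0.2, -3.5]
gripper_width: 0.0151
```

```bash
python3 - <<'E'
from rig import *
from h import *
s=read_state(); print(s["t"],s["position"],yaw(s),s["force"],s["gripper_width"],s["orientation"][:,2])
im=snap("w9"); snap("s9","scene")
im=cv2.imread("pics/s9.png"); cv2.imwrite("pics/s9c.png",cv2.resize(im[120:320,300:500],None,fx=3,fy=3,interpolation=cv2.INTER_CUBIC))
E
```

```text
14.65 [0.64004776 0.00842958 0.33948999] 76.3803715170724 [-1.07859479 -0.21691497 -3.52493068] 0.015069032774944074 [-1.12028946e-03  1.99865928e-06 -9.99999372e-01]
```

View pics/w9.png

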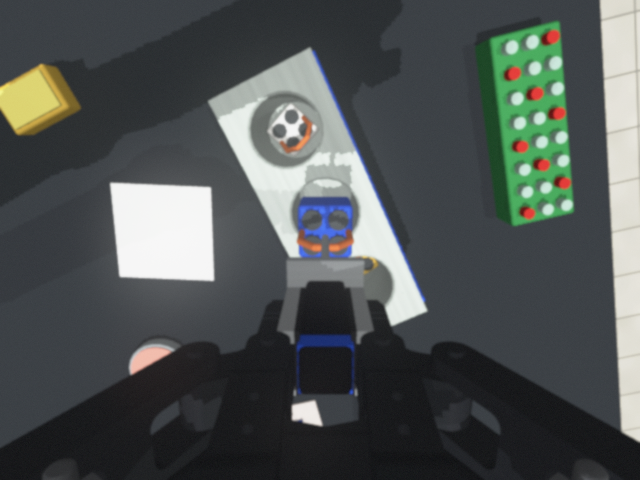

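View pics/s9c.png

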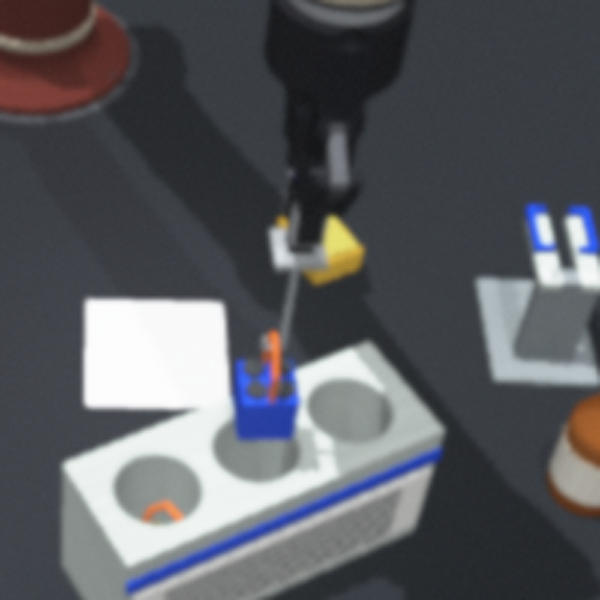

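Call:
step_arm:
  rows:
    - [-0.06,-0.25,0,0,0,0,0]
    - [-0.14,-0.55,0,0,0,0,0]
    - [-0.22,-0.85,0,0,0,0,0]
    - [-0.3,-1.2,0,0,0,0,0]
    - [-0.38,-1.5,0,0,0,0,0]
    - [-0.42,-1.65,0,0,0,0,0]
    - [-0.42,-1.65,0,0,0,0,0]
    - [-0.42,-1.65,0,0,0,0,0]
    - [-0.42,-1.65,0,0,0,0,0]
    - [-0.42,-1.65,0,0,0,0,0]
    - [-0.38,-1.5,0,0,0,0,0]
    - [-0.3,-1.2,0,0,0,0,0]
    - [-0.24,-0.95,0.3,0,0,0,0]
    - [-0.18,-0.7,0.5,0,0,0,0]
    - [-0.1,-0.4,0.7,0,0,0,0]
    - [-0.04,-0.15,0.7,0,0,0,0]
    - [0,0,0.4,0,0,0,0]
    - [0,0,0,0,0,0,0]

```text
t: 17.0
position: [0.4598, 0.0065, 0.3136]
orientation: [[0.235, 0.972, -0.001], [0.972, -0.235, 0.0], [0.0, -0.001, -1.0]]
force: [-0.3, 0.1, -3.0]
gripper_width: 0.0152
```

```bash
python3 - <<'E'
from rig import *
from h import *
s=read_state(); print(s["t"],s["position"],yaw(s),s["force"],s["gripper_width"],s["orientation"][:,2])
im=snap("w10"); snap("s10","scene")
plan(s,[.4595,.0063,.19],76.4)
im=cv2.imread("pics/s10.png"); cv2.imwrite("pics/s10c.png",cv2.resize(im[120:320,300:500],None,fx=3,fy=3,interpolation=cv2.INTER_CUBIC))
E
```

```text
17.0 [0.45983783 0.00653056 0.31357326] 76.38279719095458 [-0.29838669  0.11962555 -3.01846932] 0.01524978355209303 [-6.90307816e-04  2.71488948e-04 -9.99999725e-01]
shift cm [-0.03 -0.02 12.36] rows>=2.0 rz -0.02 rows>=0.0 tilt-fix rv deg [-0.04 -0.01  0.  ]
```

View pics/w10.png

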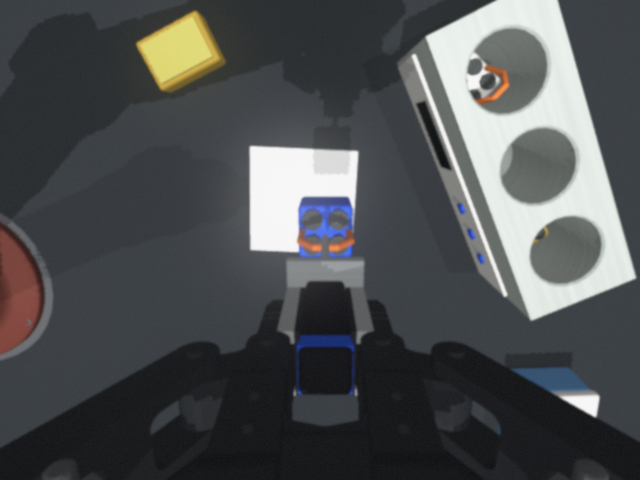

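View pics/s10c.png

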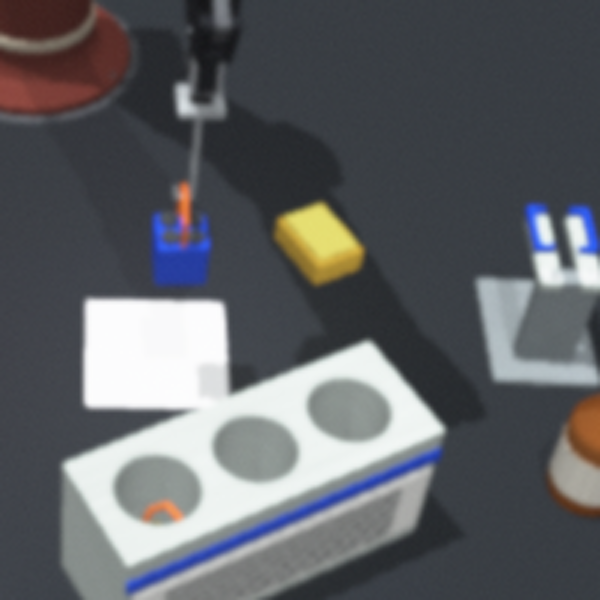

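Call:
step_arm:
  rows:
    - [0,0,0.5,0,0,0,0]
    - [0,0,1.0,0,0,0,0]
    - [0,0,1.5,0,0,0,0]
    - [0,0,1.8,0,0,0,0]
    - [0,0,1.8,0,0,0,0]
    - [0,0,1.8,0,0,0,0]
    - [0,0,1.8,0,0,0,0]
    - [0,0,1.2,0,0,0,0]
    - [0,0,0.6,0,0,0,0]
    - [0,0,0.3,0,0,0,0]
    - [0,0,0.2,0,0,0,0]
    - [0,0,0.2,0,0,0,0]
    - [0,0,0.2,0,0,0,0]
    - [0,0,0.2,0,0,0,0]
    - [0,0,0.2,0,0,0,0]
    - [0,0,0,0,0,0,0]

```text
t: 19.1
position: [0.46, 0.0066, 0.1812]
orientation: [[0.235, 0.972, 0.001], [0.972, -0.235, 0.0], [0.0, 0.001, -1.0]]
force: [-0.6, -0.9, -1.4]
gripper_width: 0.0152
```

```bash
python3 - <<'E'
from rig import *
from h import *
s=read_state(); print(s["t"],s["position"],yaw(s),s["force"],s["gripper_width"],s["orientation"][:,2])
im=snap("w11")
cv2.imwrite("pics/w11c.png",cv2.resize(im[140:300,220:430],None,fx=3.5,fy=3.5,interpolation=cv2.INTER_CUBIC)[:,:,::-1])
E
```

```text
19.1 [0.45997854 0.00659593 0.18117527] 76.38089396521357 [-0.59473509 -0.94468299 -1.37725055] 0.015200447519539063 [ 5.81118925e-04  1.01174539e-04 -9.99999826e-01]
```

View pics/w11c.png

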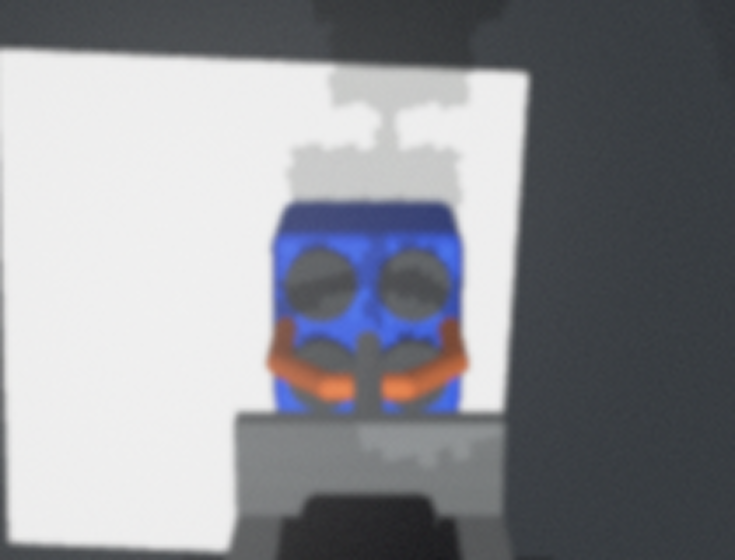

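Call:
step_arm:
  rows:
    - [0,0,0.4,0,0,0,0]
    - [0,0,0.5,0,0,0,0]
    - [0,0,0.5,0,0,0,0]
    - [0,0,0.3,0,0,0,0]
    - [0,0,0,0,0,0,0]

```text
t: 19.77
position: [0.4595, 0.0066, 0.1637]
orientation: [[0.235, 0.972, -0.001], [0.972, -0.235, 0.0], [-0.0, -0.001, -1.0]]
force: [-0.1, -0.3, -1.5]
gripper_width: 0.0153
```

```bash
python3 - <<'E'
from rig import *
from h import *
s=read_state(); print(s["t"],s["position"],yaw(s),s["force"],s["gripper_width"],s["orientation"][:,2])
im=snap("w12")
cv2.imwrite("pics/w12c.png",cv2.resize(im[140:300,220:430],None,fx=3.5,fy=3.5,interpolation=cv2.INTER_CUBIC)[:,:,::-1])
snap("s12","scene")
im=cv2.imread("pics/s12.png"); cv2.imwrite("pics/s12c.png",cv2.resize(im[120:270,300:400],None,fx=4,fy=4,interpolation=cv2.INTER_CUBIC))
E
```

```text
19.775 [0.45953428 0.0065557  0.16369829] 76.3883445850693 [-0.07054926 -0.27173794 -1.54678839] 0.015288596859627697 [-7.33692993e-04  8.76668763e-05 -9.99999727e-01]
```

View pics/w12c.png

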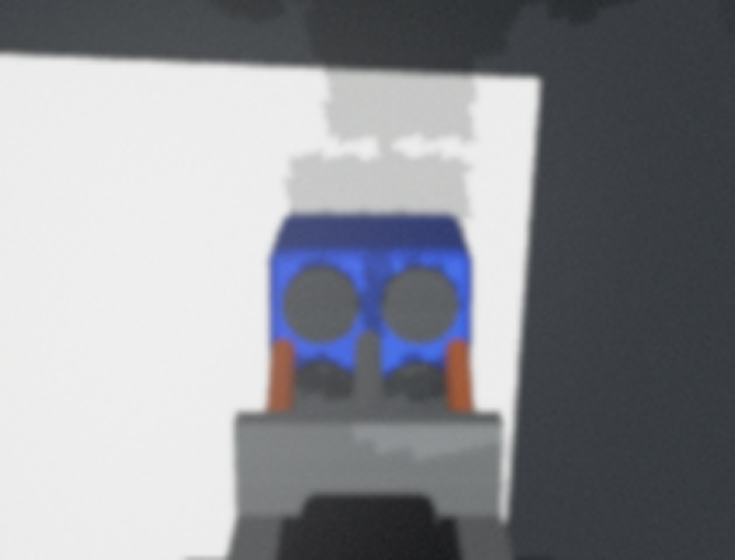

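View pics/s12c.png

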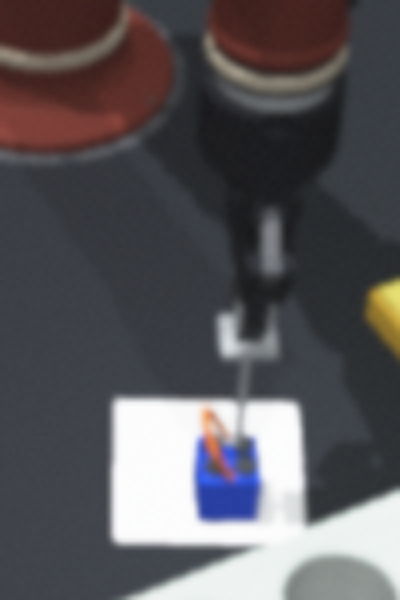

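Call:
step_arm:
  rows:
    - [0.4,0,0,0,0,0,0]
    - [0.8,0,0,0,0,0,0]
    - [1.2,0,0,0,0,0,0]
    - [1.6,0,0,0,0,0,0]
    - [1.2,0,-1,0,0,0,0]
    - [0,0,-4,0,0,0,0]
    - [0,0,-5,0,0,0,0]
    - [0,0,-2,0,0,0,0]
    - [0,0,0,0,0,0,0]

```text
t: 21.0
position: [0.473, 0.0581, 0.286]
orientation: [[0.235, 0.972, 0.005], [0.972, -0.235, 0.001], [0.002, 0.005, -1.0]]
force: [0.2, 0.2, -0.6]
gripper_width: 0.0152
```

```bash
python3 - <<'E'
from rig import *
from h import *
s=read_state(); print(s["t"],s["position"],yaw(s),s["force"],s["gripper_width"],s["orientation"][:,2])
plan(s,[.4737,.3321,.285],161.64)
im=snap("w13"); snap("t13","top")
im=cv2.imread("pics/t13.png"); cv2.imwrite("pics/t13c.png",cv2.resize(im[120:320,160:360],None,fx=3,fy=3,interpolation=cv2.INTER_CUBIC))
E
```

```text
21.0 [0.47299437 0.05811893 0.28604775] 76.42492639445283 [ 0.16823529  0.16613837 -0.61646516] 0.015178976075524906 [ 4.85504713e-03  6.54136098e-04 -9.99988000e-01]
shift cm [26.65 -6.36  0.12] rows>=4.4 rz -85.22 rows>=8.0 tilt-fix rv deg [ 0.26 -0.1   0.  ]
```

View pics/w13.png

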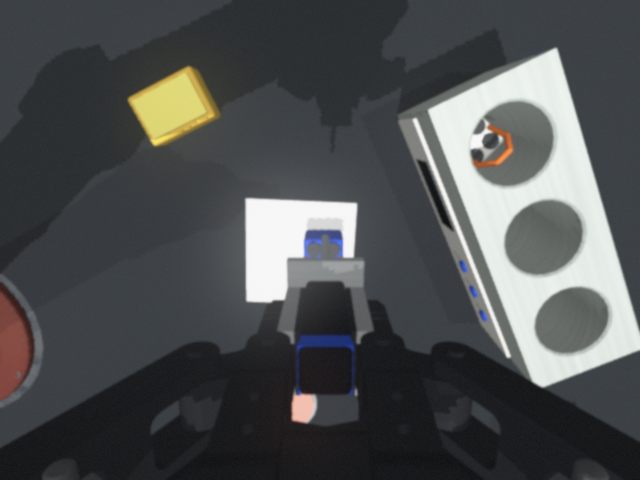

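View pics/t13c.png

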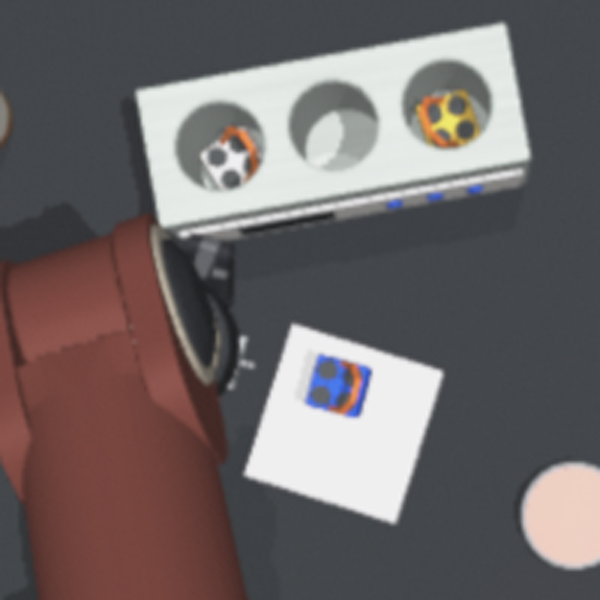

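Call:
step_arm:
  rows:
    - [4.44,-1.06,0,0,0,0,0]
    - [4.44,-1.06,0,0,0,0,0]
    - [4.44,-1.06,0,0,0,0,0]
    - [4.44,-1.06,0,0,0,0,0]
    - [4.44,-1.06,0,0,0,0,0]
    - [4.44,-1.06,0,0,0,0,0]
    - [0,0,0,0,0,-9.47,0]
    - [0,0,0,0,0,-9.47,0]
    - [0,0,0,0,0,-9.47,0]
    - [0,0,0,0,0,-9.47,0]
    - [0,0,0,0,0,-9.47,0]
    - [0,0,0,0,0,-9.47,0]
    - [0,0,0,0,0,-9.47,0]
    - [0,0,0,0,0,-9.47,0]
    - [0,0,0,0,0,-9.47,0]
    - [0,0,0,0,0,0,0]
    - [0,0,0,0,0,0,0]

```text
t: 23.22
position: [0.4726, 0.3307, 0.2831]
orientation: [[-0.948, 0.318, -0.002], [0.318, 0.948, -0.001], [0.001, -0.001, -1.0]]
force: [0.6, -0.3, -0.3]
gripper_width: 0.0153
```

```bash
python3 - <<'E'
from rig import *
from h import *
s=read_state(); print(s["t"],s["position"],yaw(s),s["force"],s["gripper_width"],s["orientation"][:,2])
plan(s,[.4737,.3321,.285],161.64)
im=snap("w14")
E
```

```text
23.225 [0.47261407 0.33069018 0.28305714] 161.4878119977865 [ 0.55602991 -0.30157727 -0.30999336] 0.01533490600847995 [-1.54853157e-03 -9.80276579e-04 -9.99998321e-01]
shift cm [-0.06  0.17 -0.19] rows>=0.0 rz -0.15 rows>=0.0 tilt-fix rv deg [-0.08 -0.07  0.  ]
```

View pics/w14.png

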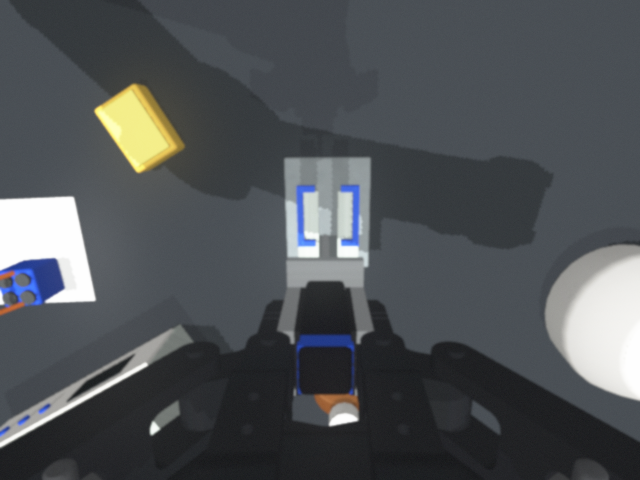

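Call:
step_arm:
  rows:
    - [-0.06,0.17,1,0,0,-0.15,0]
    - [0,0,3,0,0,0,0]
    - [0,0,1,0,0,0,0]
    - [0,0,0,0,0,0,0]

```text
t: 23.78
position: [0.4738, 0.3321, 0.2333]
orientation: [[-0.95, 0.313, -0.001], [0.313, 0.95, -0.001], [0.001, -0.001, -1.0]]
force: [1.2, -0.3, -0.6]
gripper_width: 0.015
```

```bash
python3 - <<'E'
from rig import *
from h import *
s=read_state(); print(s["t"],s["position"],yaw(s),s["force"])
plan(s,[.4737,.3321,.1235],161.64)
E
```

```text
23.775 [0.47380633 0.33211811 0.23332787] 161.75158587603934 [ 1.22881361 -0.27982045 -0.61408548]
shift cm [-0.000e+00  1.000e-02  1.098e+01] rows>=1.8 rz 0.11 rows>=0.0 tilt-fix rv deg [-0.07 -0.05  0.  ]
```

Call:
step_arm:
  rows:
    - [0,0,2,0,0,0,0]
    - [0,0,3,0,0,0,0]
    - [0,0,3,0,0,0,0]
    - [0,0,1.6,0,0,0,0]
    - [0,0,0.8,0,0,0,0]
    - [0,0,0.5,0,0,0,0]
    - [0,0,0.1,0,0,0,0]
    - [0,0,0,0,0,0,0]

```text
t: 24.78
position: [0.4743, 0.3327, 0.1247]
orientation: [[-0.95, 0.313, 0.001], [0.313, 0.95, 0.001], [-0.001, 0.001, -1.0]]
force: [0.1, -0.1, -1.4]
gripper_width: 0.0152
```

```bash
python3 - <<'E'
from rig import *
from h import *
s=read_state(); print(s["t"],s["position"],yaw(s),s["force"])
im=snap("w15")
E
```

```text
24.775 [0.47427878 0.33274245 0.12465069] 161.7566662002401 [ 0.09058763 -0.12040204 -1.37154115]
```

View pics/w15.png

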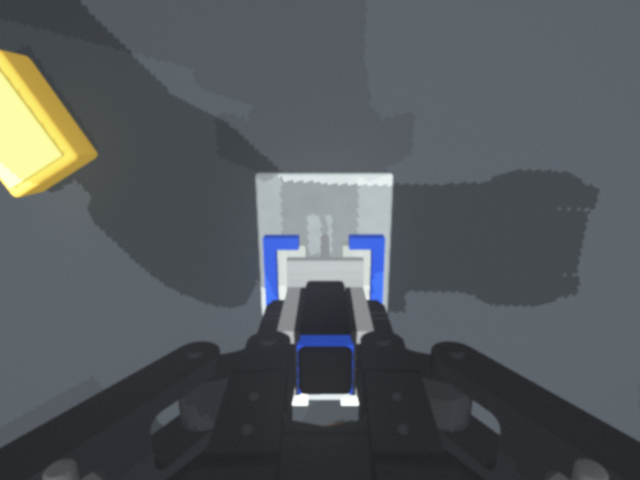

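Call:
step_arm:
  rows:
    - [0,0,0.15,0,0,0,0]
    - [0,0,0.1,0,0,0,0]
    - [0,0,0,0,0,0,0]
    - [0,0,0,0,0,0,1]
    - [0,0,0,0,0,0,1]
    - [0,0,0,0,0,0,1]
    - [0,0,0,0,0,0,1]
    - [0,0,0,0,0,0,1]
    - [0,0,0,0,0,0,1]

```text
t: 25.95
position: [0.474, 0.3324, 0.1215]
orientation: [[-0.95, 0.313, 0.0], [0.313, 0.95, 0.0], [0.0, 0.0, -1.0]]
force: [0.2, 0.1, 0.5]
gripper_width: 0.0854
```

```bash
python3 - <<'E'
from rig import *
from h import *
s=read_state(); print(s["t"],s["position"],yaw(s),s["force"],s["gripper_width"])
im=snap("w16")
im,d,K,R,t=load("t13.npz"); P=cloud(d,K,R,t)
H=cv2.cvtColor(im,cv2.COLOR_RGB2HSV)
sub=np.zeros(d.shape,bool); sub[230:265,255:290]=1
b=((H[:,:,1]>100))&sub&(P[:,:,2]>.03)
v,u=np.nonzero(b);print(u.min(),u.max(),v.min(),v.max())
b2=b&(H[:,:,0]>100); v,u=np.nonzero(b2); w=plane(K,R,t,np.c_[u,v],.044); print(cv2.minAreaRect((w[:,:2]*1000).astype(np.float32)))
E
```

```text
25.95 [0.47400656 0.33242682 0.12153062] 161.75954811683732 [0.21164071 0.08466667 0.54732948] 0.08539069359797503
262 282 239 258
((457.3668212890625, 0.9303493499755859), (38.62339782714844, 37.48039627075195), 77.3511734008789)
```

View pics/w16.png

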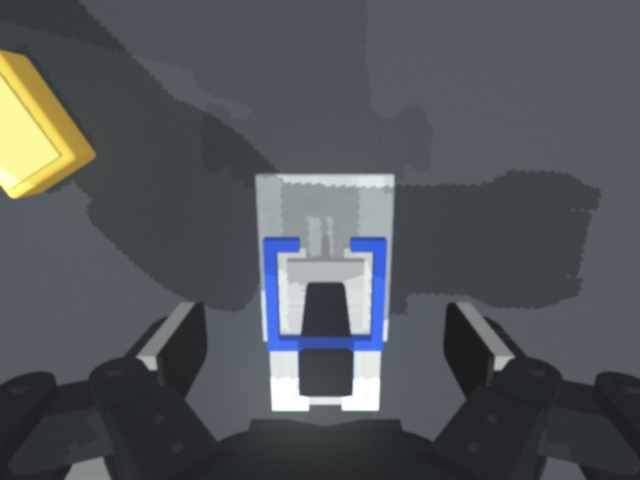

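```bash
python3 - <<'E'
from rig import *
from h import *
plan(read_state(),[.4415,-.065,.24],76.6)
E
```

```text
shift cm [ -9.35 -38.76 -11.85] rows>=6.7 rz 85.16 rows>=8.0 tilt-fix rv deg [0.01 0.   0.  ]
```

Call:
step_arm:
  rows:
    - [0,0,-2,0,0,0,1]
    - [0,0,-4.8,0,0,0,1]
    - [0,0,-5.05,0,0,0,1]
    - [-1.336,-5.537,0,0,0,0,1]
    - [-1.336,-5.537,0,0,0,0,1]
    - [-1.336,-5.537,0,0,0,0,1]
    - [-1.336,-5.537,0,0,0,0,1]
    - [-1.336,-5.537,0,0,0,0,1]
    - [-1.336,-5.537,0,0,0,0,1]
    - [-1.336,-5.537,0,0,0,0,1]
    - [0,0,0,0,0,9.46,1]
    - [0,0,0,0,0,9.46,1]
    - [0,0,0,0,0,9.46,1]
    - [0,0,0,0,0,9.46,1]
    - [0,0,0,0,0,9.46,1]
    - [0,0,0,0,0,9.46,1]
    - [0,0,0,0,0,9.46,1]
    - [0,0,0,0,0,9.46,1]
    - [0,0,0,0,0,9.46,1]
    - [0,0,0,0,0,0,1]

```text
t: 28.5
position: [0.4415, -0.0647, 0.2402]
orientation: [[0.229, 0.973, 0.0], [0.973, -0.229, -0.0], [-0.0, 0.0, -1.0]]
force: [1.3, -0.5, -0.1]
gripper_width: 0.0853
```

```bash
python3 - <<'E'
from rig import *
from h import *
s=read_state(); print(s["t"],s["position"],yaw(s),s["force"],s["q"].round(1))
im=snap("w17")
_,d,K,R,t=load("w17.npz"); P=cloud(d,K,R,t)
H=cv2.cvtColor(im,cv2.COLOR_RGB2HSV)
b=(H[:,:,0]>105)&(H[:,:,0]<130)&(H[:,:,1]>120)&(abs(P[:,:,2]-.044)<.006)
n,l,st,c=cv2.connectedComponentsWithStats(b.astype(np.uint8)); print(st[1:][st[1:,4]>50])
m=(P[:,:,2]>.035)&(P[:,:,2]<.13)&(np.hypot(P[:,:,0]-.4575,P[:,:,1])<.04)&(P[:,:,2]<.05)
v,u=np.nonzero(m); w=plane(K,R,t,np.c_[u,v],.044); print(cv2.minAreaRect((w[:,:2]*1000).astype(np.float32)))
v,u=np.nonzero(b&m); w=plane(K,R,t,np.c_[u,v],.044); print(cv2.minAreaRect((w[:,:2]*1000).astype(np.float32)))
E
```

```text
28.5 [ 0.4414751  -0.06473015  0.24018336] 76.76036562627057 [ 1.26769569 -0.49675428 -0.10413859] [ 29.9  19.1 -32.3 112.1  12.8  52.3 -22.1]
[[304 104  46  43 685]]
((457.2120361328125, 0.9151859283447266), (38.59376907348633, 39.503761291503906), 76.76911926269531)
((457.8694152832031, 0.7846050262451172), (37.01769256591797, 36.99342727661133), 76.773681640625)
```

View pics/w17.png

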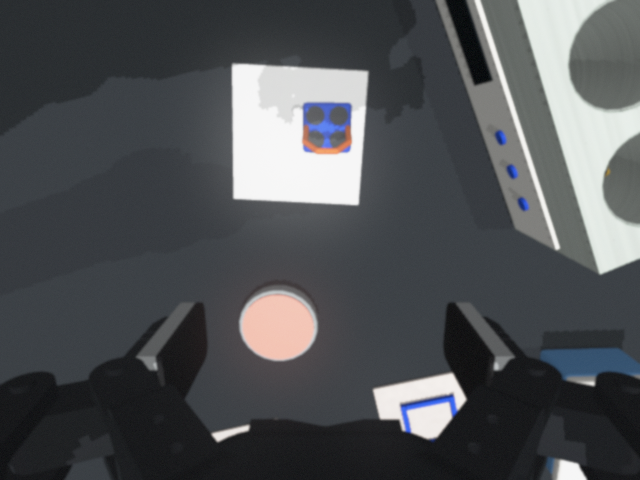

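Call:
step_arm:
  rows:
    - [3.4,0.05,0,0,0,0,1]
    - [3.35,0,1,0,0,0,1]
    - [0,0,5,0,0,0,1]
    - [0,0,6,0,0,0,1]
    - [0,0,5,0,0,0,1]
    - [0,0,3,0,0,0,1]
    - [0,0,1.6,0,0,0,1]
    - [0,0,0,0,0,0,1]

```text
t: 29.55
position: [0.4571, 0.0008, 0.0231]
orientation: [[0.229, 0.973, -0.002], [0.973, -0.229, 0.0], [-0.0, -0.002, -1.0]]
force: [-0.2, 0.1, 0.7]
gripper_width: 0.0855
```

```bash
python3 - <<'E'
from rig import *
from h import *
s=read_state(); print(s["t"],s["position"],yaw(s),s["force"],s["q"].round(1))
plan(s,[.4575,.0009,.014],76.77)
im=snap("w18")
E
```

```text
29.55 [0.45708372 0.00080703 0.02305095] 76.75055081227262 [-0.20377469  0.06948424  0.69682624] [  9.1  39.9 -17.6 123.3  32.1  21.3 -48.1]
shift cm [0.02 0.04 0.9 ] rows>=0.1 rz -0.02 rows>=0.0 tilt-fix rv deg [-0.14  0.01  0.  ]
```

View pics/w18.png

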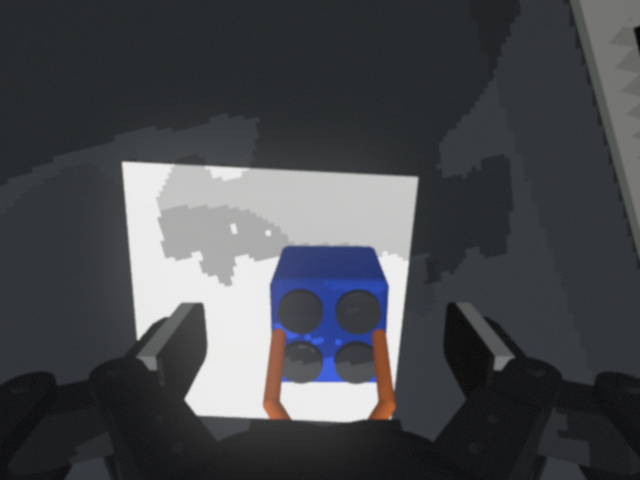

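Call:
step_arm:
  rows:
    - [0,0,0.4,0,0,0,1]
    - [0,0,0.4,0,0,0,1]
    - [0,0,0,0,0,0,1]

```text
t: 29.98
position: [0.4577, 0.0005, 0.0161]
orientation: [[0.231, 0.973, 0.0], [0.973, -0.231, -0.0], [0.0, 0.0, -1.0]]
force: [-0.7, 0.6, -0.5]
gripper_width: 0.0858
```

```bash
python3 - <<'E'
from rig import *
from h import *
s=read_state(); print(s["t"],s["position"],yaw(s),s["force"])
E
```

```text
29.975 [0.4576588  0.00047057 0.01612946] 76.62376733989126 [-0.66446779  0.61340647 -0.50948055]
```

Clear; close at z ≈ 0.015.

Call:
step_arm:
  rows:
    - [0,0,0.1,0,0,0,0]
    - [0,0,0,0,0,0,0]
    - [0,0,0,0,0,0,0]
    - [0,0,0,0,0,0,0]
    - [0,0,0,0,0,0,0]
    - [0,0,0,0,0,0,0]

```text
t: 30.72
position: [0.4577, 0.0006, 0.0153]
orientation: [[0.231, 0.973, 0.0], [0.973, -0.231, -0.0], [0.0, 0.0, -1.0]]
force: [-1.1, -0.5, 5.1]
gripper_width: 0.0392
```

```bash
python3 - <<'E'
from rig import *
from h import *
s=read_state(); print(s["t"],s["position"],yaw(s),s["force"],s["gripper_width"])
im=snap("w19")
E
```

```text
30.725 [0.45770952 0.0005773  0.01534305] 76.62654347084336 [-1.06124831 -0.45627986  5.10517638] 0.03919459707855061
```

View pics/w19.png

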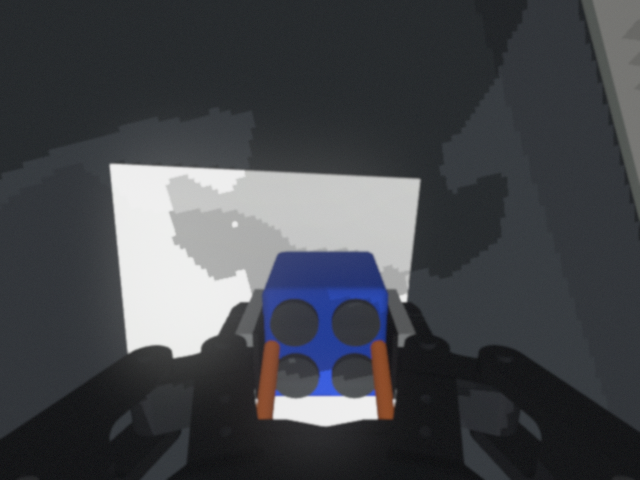

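Call:
step_arm:
  rows:
    - [0,0,-0.5,0,0,0,0]
    - [0,0,-2.5,0,0,0,0]
    - [0,0,-4.5,0,0,0,0]
    - [0,0,-4.5,0,0,0,0]
    - [0,0,-2,0,0,0,0]
    - [0,0,0,0,0,0,0]

```text
t: 31.52
position: [0.458, 0.0004, 0.1559]
orientation: [[0.232, 0.973, 0.002], [0.973, -0.232, -0.0], [0.001, 0.002, -1.0]]
force: [-0.0, 0.3, -4.4]
gripper_width: 0.0392
```

```bash
python3 - <<'E'
from rig import *
from h import *
s=read_state(); print(s["t"],s["position"],yaw(s),s["force"],s["gripper_width"])
plan(s,[.5,-.403,.155],91.1)
E
```

```text
31.525 [4.58049920e-01 3.62641924e-04 1.55874509e-01] 76.58620474022318 [-0.01132865  0.3485014  -4.42813406] 0.03923384174930672
shift cm [-38.26  13.44   0.1 ] rows>=6.5 rz -14.51 rows>=1.4 tilt-fix rv deg [ 0.14 -0.03  0.  ]
```

Call:
step_arm:
  rows:
    - [-2.0,0.7,0,0,0,0,0]
    - [-4.25,1.493,0,0,0,0,0]
    - [-4.25,1.493,0,0,0,0,0]
    - [-4.25,1.493,0,0,0,0,0]
    - [-4.25,1.493,0,0,0,0,0]
    - [-4.25,1.493,0,0,0,0,0]
    - [-4.25,1.493,0,0,0,0,0]
    - [-4.25,1.493,0,0,0,0,0]
    - [-4.25,1.493,0,0,0,0,0]
    - [-2.26,0.79,0,0,0,0,0]
    - [0,0,0,0,0,-7.25,0]
    - [0,0,0,0,0,-7.25,0]
    - [0,0,0,0,0,0,0]
    - [0,0,0,0,0,0,0]

```text
t: 33.28
position: [0.4991, -0.4024, 0.1535]
orientation: [[-0.018, 1.0, -0.002], [1.0, 0.018, 0.001], [0.001, -0.002, -1.0]]
force: [-0.7, 0.4, -3.2]
gripper_width: 0.0392
```

```bash
python3 - <<'E'
from rig import *
from h import *
s=read_state(); print(s["t"],s["position"],yaw(s),s["force"],s["gripper_width"])
im=snap("w20")
_,d,K,R,t=load("w20.npz"); P=cloud(d,K,R,t)
H=cv2.cvtColor(im,cv2.COLOR_RGB2HSV)
b=(H[:,:,0]>105)&(H[:,:,0]<130)&(H[:,:,1]>120)&(H[:,:,2]>90)&(P[:,:,2]<.03)&(np.hypot(P[:,:,0]-.4986,P[:,:,1]+.335)<.05)
v,u=np.nonzero(b); print(u.min(),u.max(),v.min(),v.max())
w=plane(K,R,t,np.c_[u,v],.010); print(cv2.minAreaRect((w[:,:2]*1000).astype(np.float32)))
g=(P[:,:,2]<.02)&(np.hypot(P[:,:,0]-.4986,P[:,:,1]+.335)<.085)&(im.min(2)>120)&(np.arange(480)[:,None]<300)
v,u=np.nonzero(g); w=plane(K,R,t,np.c_[u,v],.004); print(cv2.minAreaRect((w[:,:2]*1000).astype(np.float32)))
E
```

```text
33.275 [ 0.49912022 -0.40235099  0.1535148 ] 91.03340672990295 [-0.65567476  0.4467492  -3.16622634] 0.039172696888070464
286 372 84 173
((499.2905578613281, -335.5921325683594), (58.692867279052734, 58.54201889038086), 89.97477722167969)
((499.2162780761719, -335.81280517578125), (110.54727172851562, 110.47453308105469), 0.23377735912799835)
```

View pics/w20.png

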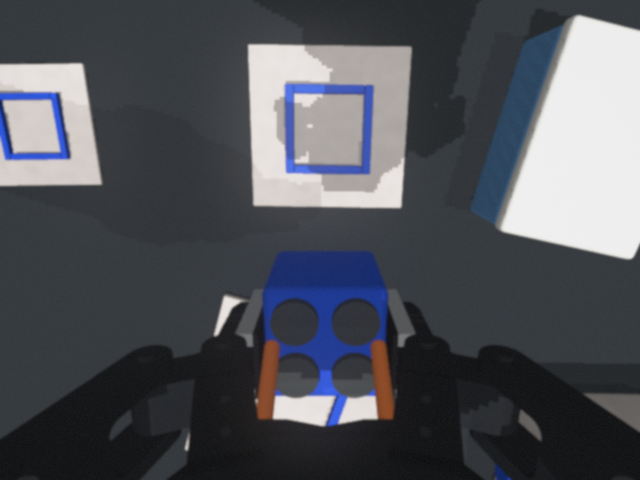

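```bash
python3 - <<'E'
from rig import *
from h import *
plan(read_state(),[.4992,-.3359,.05],90.3)
E
```

```text
shift cm [ 6.64  0.12 10.4 ] rows>=2.0 rz 0.76 rows>=0.1 tilt-fix rv deg [-0.09 -0.05  0.  ]
```

Call:
step_arm:
  rows:
    - [2.2,0.04,0,0,0,0.76,0]
    - [2.7,0.04,0,0,0,0,0]
    - [1.74,0.1,1,0,0,0,0]
    - [0,0,3.4,0,0,0,0]
    - [0,0,3.5,0,0,0,0]
    - [0,0,2.5,0,0,0,0]
    - [0,0,0,0,0,0,0]
    - [0,0,0,0,0,0,0]

```text
t: 34.33
position: [0.5017, -0.3366, 0.0517]
orientation: [[-0.006, 1.0, 0.002], [1.0, 0.006, -0.001], [-0.001, 0.002, -1.0]]
force: [0.2, -0.4, -2.5]
gripper_width: 0.0387
```

```bash
python3 - <<'E'
from rig import *
from h import *
s=read_state(); print(s["t"],s["position"],yaw(s),s["force"],s["gripper_width"])
plan(s,[.4992,-.3359,.0173],90.3)
im=snap("w21")
E
```

```text
34.325 [ 0.50169566 -0.33659167  0.051705  ] 90.3473459943964 [ 0.21414893 -0.36178453 -2.45275929] 0.03874910861748792
shift cm [ 0.07 -0.25  3.44] rows>=0.6 rz 0.05 rows>=0.0 tilt-fix rv deg [0.09 0.04 0.  ]
```

View pics/w21.png

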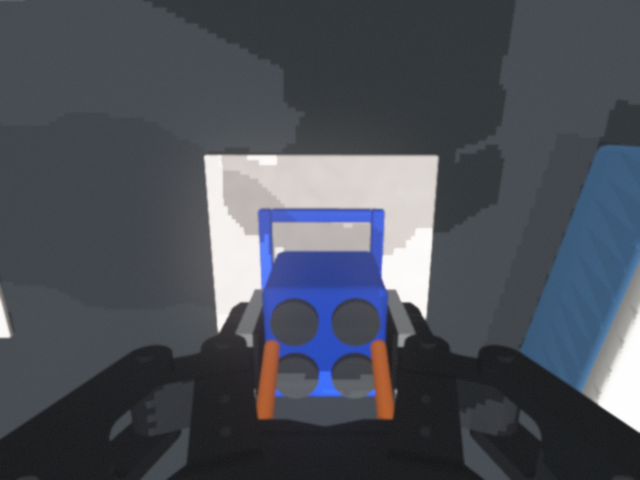

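Call:
step_arm:
  rows:
    - [0.07,-0.25,0.5,0,0,0,0]
    - [0,0,0.8,0,0,0,0]
    - [0,0,0.5,0,0,0,0]
    - [0,0,0,0,0,0,0]

```text
t: 34.88
position: [0.498, -0.3355, 0.0324]
orientation: [[-0.006, 1.0, -0.001], [1.0, 0.006, 0.001], [0.001, -0.001, -1.0]]
force: [-0.6, 0.0, -2.6]
gripper_width: 0.0392
```

```bash
python3 - <<'E'
from rig import *
from h import *
s=read_state(); print(s["t"],s["position"],yaw(s),s["force"],s["gripper_width"])
plan(s,[.4992,-.3359,.0173],90.3)
im=snap("w22")
E
```

```text
34.875 [ 0.49796287 -0.33548454  0.03235906] 90.3603748001456 [-0.6396795   0.04240621 -2.59374111] 0.03918527840982421
shift cm [-0.04  0.13  1.51] rows>=0.2 rz 0.06 rows>=0.0 tilt-fix rv deg [-0.06 -0.04  0.  ]
```

View pics/w22.png

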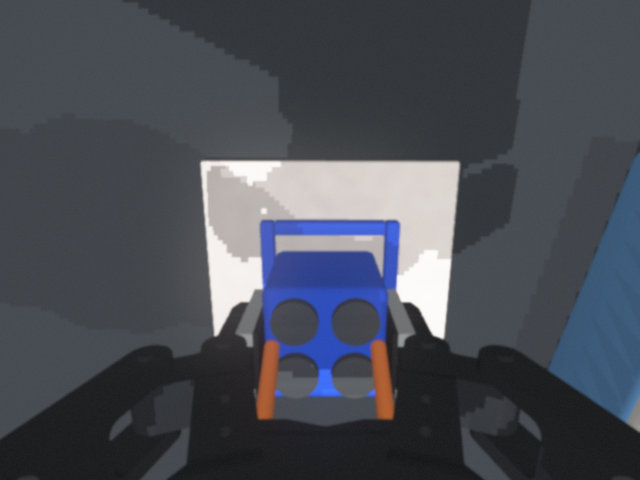

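Call:
step_arm:
  rows:
    - [-0.04,0.12,0.2,0,0,0,0]
    - [0,0,0.5,0,0,0,0]
    - [0,0,0.4,0,0,0,0]
    - [0,0,0.2,0,0,0,0]
    - [0,0,0.2,0,0,0,0]
    - [0,0,0,0,0,0,0]

```text
t: 35.67
position: [0.4995, -0.336, 0.0179]
orientation: [[-0.006, 1.0, -0.0], [1.0, 0.006, 0.0], [0.0, -0.0, -1.0]]
force: [-0.3, 0.5, -3.3]
gripper_width: 0.0391
```

```bash
python3 - <<'E'
from rig import *
from h import *
s=read_state(); print(s["t"],s["position"],yaw(s),s["force"],s["gripper_width"])
plan(s,[.4992,-.3359,.0173],90.3)
im=snap("w23")
E
```

```text
35.675 [ 0.49949008 -0.3360031   0.01785854] 90.36038881954761 [-0.344844    0.49550962 -3.30116613] 0.0390945481120671
shift cm [ 0.01 -0.03  0.06] rows>=0.0 rz 0.06 rows>=0.0 tilt-fix rv deg [-0.01 -0.01  0.  ]
```

View pics/w23.png

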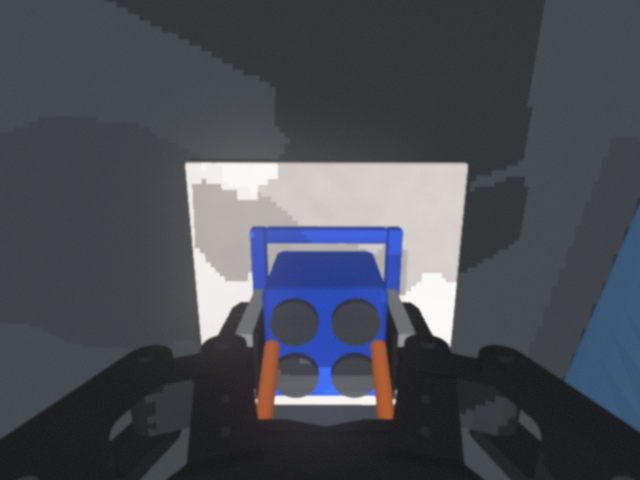

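Call:
step_arm:
  rows:
    - [0,0,0.06,0,0,0,0]
    - [0,0,0.04,0,0,0,0]
    - [0,0,0,0,0,0,0]
    - [0,0,0,0,0,0,1]
    - [0,0,0,0,0,0,1]
    - [0,0,0,0,0,0,1]
    - [0,0,0,0,0,0,1]
    - [0,0,0,0,0,0,1]
    - [0,0,0,0,0,0,1]

```text
t: 36.85
position: [0.4996, -0.336, 0.017]
orientation: [[-0.006, 1.0, 0.0], [1.0, 0.006, 0.0], [0.0, 0.0, -1.0]]
force: [0.5, 0.5, 0.6]
gripper_width: 0.0849
```

```bash
python3 - <<'E'
from rig import *
from h import *
s=read_state(); print(s["t"],s["position"],yaw(s),s["force"],s["gripper_width"])
im=snap("w24")
E
```

```text
36.85 [ 0.49960772 -0.33601453  0.01698087] 90.36267485904287 [0.49542486 0.47598833 0.63139843] 0.08485937521836623
```

View pics/w24.png

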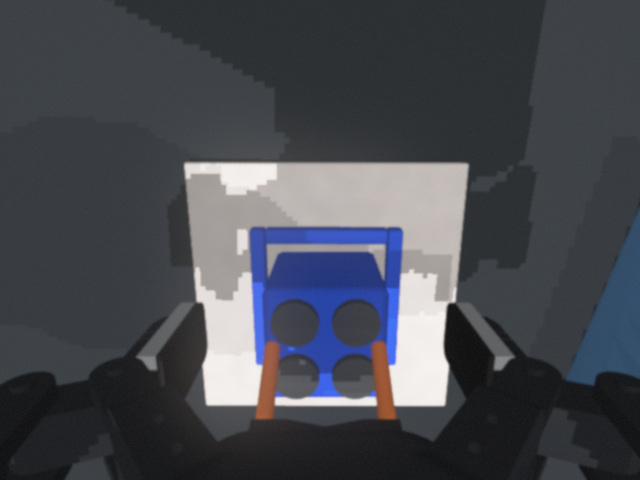

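Seated and released; lift straight up and clear, then check.

Call:
step_arm:
  rows:
    - [0,0,-1,0,0,0,1]
    - [0,0,-3,0,0,0,1]
    - [0,0,-5,0,0,0,1]
    - [0,0,-6,0,0,0,1]
    - [0,0,-4,0,0,0,1]
    - [-3.4,0,-1,0,0,0,1]
    - [-3.4,0,0,0,0,0,1]
    - [0,0,0,0,0,0,1]
    - [0,0,0,0,0,0,1]

```text
t: 38.02
position: [0.5001, -0.4028, 0.2172]
orientation: [[-0.007, 1.0, 0.0], [1.0, 0.007, 0.001], [0.001, 0.0, -1.0]]
force: [-0.2, -0.1, 0.4]
gripper_width: 0.0857
```

```bash
python3 - <<'E'
from rig import *
from h import *
s=read_state(); print(s["t"],s["position"],yaw(s),s["force"],s["gripper_width"])
im=snap("w25"); snap("t25","top"); snap("s25","scene")
_,d,K,R,t=load("w25.npz"); P=cloud(d,K,R,t)
near=np.hypot(P[:,:,0]-.4992,P[:,:,1]+.3357)<.07
H=cv2.cvtColor(im,cv2.COLOR_RGB2HSV)
b=(H[:,:,0]>105)&(H[:,:,0]<130)&(H[:,:,1]>120)&(H[:,:,2]>60)
for n,m,z in(("rim",b&near&(P[:,:,2]<.02),.01),("carrier top",near&(P[:,:,2]>.038)&(P[:,:,2]<.054),.046)):
    v,u=np.nonzero(m); w=plane(K,R,t,np.c_[u,v],z); print(n,cv2.minAreaRect((w[:,:2]*1000).astype(np.float32)))
m=b&near&(abs(P[:,:,2]-.046)<.008); q=P[m]; A=np.c_[q[:,:2]-q[:,:2].mean(0),np.ones(len(q))]; print("plane",np.linalg.lstsq(A,q[:,2],rcond=None)[0])
# hook from top
im,d,K,R,t=load("t25.npz"); P=cloud(d,K,R,t); sub=np.zeros(d.shape,bool); sub[195:265,95:162]=1
q=P[sub&(P[:,:,2]>.154)&(P[:,:,2]<.2)]; print("handle",q.mean(0),cv2.minAreaRect((q[:,:2]*1000).astype(np.float32)))
E
```

```text
38.025 [ 0.50014438 -0.40280718  0.21724273] 90.4192843375968 [-0.23455665 -0.08981053  0.41803356] 0.08572582829411395
rim ((499.27093505859375, -335.6297302246094), (58.49040603637695, 57.00187683105469), 0.4238584637641907)
carrier top ((498.66668701171875, -335.6434020996094), (39.5391731262207, 38.73883819580078), 0.4294627904891968)
plane [-0.01374372 -0.0102309   0.04641438]
handle [0.47484372 0.33161756 0.16206061] ((474.93353271484375, 332.90087890625), (17.526039123535156, 16.324121475219727), 70.86163330078125)
```

View pics/w25.png

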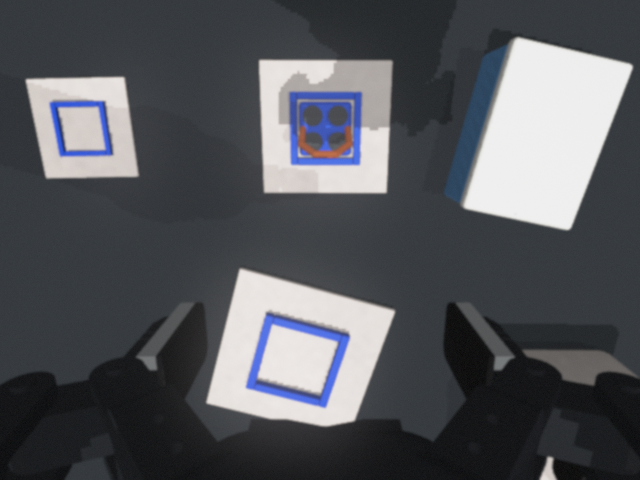

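View pics/t25.png

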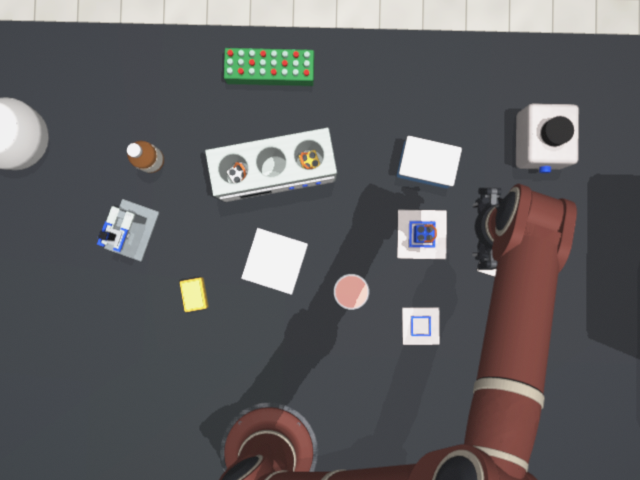

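The carrier sits in the middle dock's pocket at about (325,127) in the wrist picture. It is 0.6 mm off centre, square and level, with its top at 46 mm. The hook handle is back where it was (about (108,237) in the top picture), and the bystanders haven't moved. Handing in.

```bash
python3 -c "
from rig import *
print(close_job())"
```

```text
the job is handed in; nothing more can be done
None
```

I finished the job and handed it in at about 38 s of the 72 s allowed; no verdict was reported.

**What I did:**
- I took the hook from its stand, caught the blue carrier's bail from the inside, and drew the carrier out of the middle bore. It hung with its base about 0.155 m high.
- I stood the carrier on the white mat, unhooked it and hung the hook back in its stand.
- I then gripped the carrier by its body and set it in the pocket of the middle-sized dock.

**Last checks, from the images:**

| Check | Result |
|---|---|
| Carrier off the pocket centre | about 0.6 mm |
| Carrier sides against the rim | square within 0.1° |
| Carrier top height | 46.4 mm, against 46 mm expected when on the pocket floor |
| Carrier tilt | about 1° (0.017 rad) by a plane fit, within depth noise |
| Hook handle | within about 0.5 mm of its starting place, standing upright |
| Other carriers and loose things | no visible movement in the top picture; not measured |
| Gripper | open and clear of everything |

None of the final checks failed. The first dock angle from the top camera was 1.1°, while the wrist camera gave 0 to 0.4°; I used the wrist value. On two moves the arm ended off target, 9 mm high above the carrier and up to 2.5 mm sideways over the dock. I corrected both before gripping or seating.

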